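Peg a rail into a hall-stool leg

TASK

A leg of the hall stool is held in the vice with its fixing peg started in the top face. Slide the tenon of the loose rail fully home into the leg's mortise, then knock the peg down with brisk blows of the wooden mallet, not pushing it with the gripper, until its head sits on the leg and the rail is pinned. Put the mallet back down on the table, and leave the other things lying about where they are.

Things in the scene. Friction and masses are not known exactly. Their poses are not given: they have to be found in the camera images.
- vice: grey bench vice on a 190 x 210 x 16 mm board, fixed, yaw within 17 degrees. Origin on the table under the jaws' middle; z up, x along the jaws the way the clamped leg climbs, y the way the jaws close. Jaws 90 mm wide (x), out to y = +-58, tops at z = 134 mm; screw and bar reach y = +86 (x +-53) up to z = 80, anvil y = -111, up to z = 98 mm.
- leg: dark wooden stool leg, 42 x 42 x 360 mm, clamped in the vice, sloping exactly 30 degrees, foot on the table on the robot's side. Origin on its axis at the mortise, at x = 108, y = 0, z = 163 mm in the vice frame. x up the leg (body from x = -290 to +70 mm), y level, out of the mortise, z out of the upper (peg) face, 30 degrees from vertical, leaning to the foot.
- mortise (a point): centre of the mouth of the leg's mortise, on its side face at leg y = +21 mm; axes as leg. The mortise is a rectangular blind hole, 31.2 mm (x) by 13.2 mm (z), 38 mm deep towards -y, its mouth chamfered 2 mm.
- peg (a joint): headed wooden peg in the leg's upper face, how far it is driven (m): 0 highest, 0.030 home, the head on the leg; starts at 0 to 0.006. Slides along leg -z, friction 8 N plus 15 N per m/s, stays where left. Its round-nosed 9 mm shank goes down through the mortise and the hole of a tenon that is home; a tenon not home stops it, and with no tenon in, a driven peg blocks the mortise.
- peg_top (a point): centre of the top of the peg's round head (22 mm across, 8 mm thick); axes as leg, in whose frame it is at x = 0, y = 3.5, z = 59 mm minus the peg's joint value.
- rail: dark wooden rail, loose, 0.12 to 0.25 kg; main part 200 x 45 x 22 mm (x, y, z), origin at its middle; lies flat, origin 11 mm above the table. At its -x end a bare pale tenon 30 wide (y), 12 thick (z), 35 mm long (last 3 mm 27 x 9), with a 13 mm peg hole along z 17.5 mm from the shoulder. Same either face up. Home: rail x along leg y, rail z along leg z; it stays in by itself.
- shoulder (a point): centre of the rail's shoulder, at the root of the tenon (rail x = -100 mm), rail axes. With the rail fully home it coincides with mortise.
- mallet: pale wooden joiner's mallet, loose, 0.4 to 0.6 kg. Origin inside the handle, at the grip; x along the handle to its free end (x = +125 mm); head centre at x = -100 mm. Handle 22 wide (y), 30 mm high (z). Head 80 x 70 x 100 mm (x, y, z), striking faces to +z and -z, 50 mm from the handle's axis. Stands on one face, the handle level, its axis 50 mm above the table.
- glue: bystander, loose: white glue bottle, 48 mm across, 155 mm high, origin under its foot.
- bird: bystander, loose: china bird figurine, 54 mm across (tail to 75 mm), 87 mm high, origin under its foot.
- keys: bystander, loose: bunch of two keys on a fob, about 115 x 50 mm (x, y), 8 mm high.
- screwdriver: bystander, loose: screwdriver with a wooden handle, 200 mm long (x), 26 mm thick.
- slat: bystander, loose: plain dark wooden slat, 160 x 34 x 12 mm, no tenon.
- wax: bystander, loose: flat wax tin, 64 mm across, 30 mm high, origin under its foot.
There are look-alikes about, which are no part of the job. Leave any orange look-alike of the rail alone.

How it is judged:
By the outcome, as a careful person would: the job done as asked, in the order asked, and still so for the second after the job is handed in, with the robot touching nothing.
It also fails if it takes over 72 s, if anything falls off the work surface, if the arm or the gripper's body presses on something with over 40 N, if the wrist force passes 120 N, or if a joint passes its speed limit or range.

ROBOT

A 6-joint arm with a two-finger parallel gripper is mounted at the origin on the work surface. World frame = base frame: x ahead of the robot, y to its left, z up, the work surface at z = 0. Lengths are in m, angles in rad, forces in N, time in s.
With the tool pointing down it reaches from about 0.35 to 0.775 m from the base axis. Payload 5.5 kg.
Tool frame: the origin (TCP) lies midway between the tips of the shut fingers; the grasp point (between the pads) lies grip_point_offset behind it (grip_point_offset is the distance from the TCP to the grasp point, in m); z points along the fingers, y is the direction in which the jaws open and shut (so a half turn about z gives the same grasp; the last joint's range is limited). The gripper opens to 85 mm and grips with 20 to 120 N. Pads are 22 mm wide; open, the fingers measure 114 mm over their backs; the gripper's body (76 mm by 85 mm) begins 54 mm behind the grasp point. The pads swing forward as they close: fully open they stand 13 mm farther back than shut.
Start: joints at [-1.464, 0.313, 0.046, 1.304, 0, 1.431], TCP at [0.14, -0.558, 0.231] pointing down, gripper open.
Joint ranges: [-2.76, 2.76], [-0.86, 1.69], [-1.03, 1.26], [-2.2, 2.34], [-1.47, 1.5], [-3.14, 3.14]. Speed limits (rad/s): [2.57, 2.57, 3.14, 3.14, 3.14, 3.14].

INTERFACE

Orientations are given as a unit quaternion [w, x, y, z].
In Python, from workcell import * gives the robot as it stands.
- The arm moves only by the tool send_rows, never from a script. Its argument "series" is one flat list of numbers, 7 for each row, row after row: the shift along the tool's x, y, z in cm, then the turn, a rotation vector about the tool's x, y, z in degrees, then the opening, from 0 (shut) to 1 (fully open). A call has 1 to 10 rows; each row is the pose to reach, as a shift and turn from the pose commanded when the call began, along the tool's axes at that moment; what a row does not reach only later rows make up. A row lasts 1/12 s, in which the tool goes at most 41.7 mm and 7.16 degrees, less where a joint would pass 70% of its speed; a pose out of reach is approached as far as the arm can. A call with a gripper value outside its range is refused whole. The fingers move at their own pace and stop on an object; "newtons" is the grip in N (left out, the last holds). Time passes only in rows, so rows that repeat a pose let the fingers close. It gives the time, the measured TCP pose, the force and the opening at its end, in the units of the state.
- get_state(): the state, without advancing time (a new reading comes with each control period).
- read_camera(name): name is "side" or "top"; returns the picture (480x640x3 uint8, blue, green, red); there is no depth.
- camera_info(name): a dict with "K" (3x3 intrinsics, pixels), "D" ([k1, k2, p1, p2, k3] as OpenCV has them; the pictures are not rectified), "xyz" and "attitude" of the camera in the world. Camera axes: x right, y down, z forward; pixel columns grow to the right and rows downward; lengths in m; the calibration is good to about 2 mm. A picture is of the moment at which its call begins. camera_info takes no time and is no camera call.
- hand_in(): hands the job in, once; it reports no verdict.
Trained networks look in the newest picture that a camera, given by its name, has taken for a name from the list of things; names that differ only in an ending like _2 or _b are one class to them, and where a whole thing is asked for, a point or a joint stands for the part that bears it (a point fixed in the world has none). Each returns a list of dicts, best first, with "p" (0 to 1); they miss things now and then, are a little off and sometimes report something else, mostly with a low value. They report only what shows in the picture. A call takes as long as a camera call. They do not tell look-alikes from the thing itself.
- silhouettes(camera, label): "pixels" (480x640 bool, what is visible of it) and "box" ([left, top, width, height] in pixels, round what is visible of it).
The state is a dict: "clock": time; "joint_pos": joint angles; "qvel": joint speeds; "tau": joint torques, N m; "tcp_pos": TCP position; "orientation": TCP orientation; "wrist_force": force on the tool from outside, world axes, zero at the start; "ft_torque": the same for the moment, N m; "finger_gap": finger opening in m.
Only numpy, scipy, OpenCV 4.12 (cv2) and the standard library are available. Lean on these libraries where they do the work, as an engineer would, in place of code of your own. Each camera call takes 0.05 s, during which the arm holds its last target. There are 200 camera calls.

## Working session

There is one attempt and no reset: what is moved stays moved. The work goes in short steps, Python scripts to look and compute and a tool call to move; the robot and the scene stay as the last step left them, time stands still between calls to the robot, and variables do not carry over. Pictures are saved under pics/ and viewed, about 8 in all and at most 12, crops included, and the job is handed in when it is done.

Besides the shell and the picture viewer there is one more tool, called after ">>>" in YAML: its name, and indented under it one key for each argument. send_rows: Moves the arm, as the interface text tells. Its arguments: {"type":"object","properties":{"series":{"type":"array"},"newtons":{"type":"number"}},"required":["series"]}

```bash
mkdir -p pics; ls
python3 - <<'E'
from workcell import *
import cv2
for c in("side","top"):
    print(c,camera_info(c)); cv2.imwrite(f"pics/{c}0.png",read_camera(c))
print(get_state())
E
```

```text
pics
side {'K': array([[501.85497086,   0.        , 320.06085743],
       [  0.        , 501.85497086, 243.47710691],
       [  0.        ,   0.        ,   1.        ]]), 'D': array([-0.10331788,  0.        ,  0.        ,  0.        ,  0.        ]), 'xyz': array([-0.14489988,  0.72278454,  0.93962625]), 'attitude': array([ 0.15386836, -0.30045802,  0.84648417, -0.41172084])}
top {'K': array([[513.00658373,   0.        , 309.57612678],
       [  0.        , 513.00658373, 244.18309676],
       [  0.        ,   0.        ,   1.        ]]), 'D': array([0.02340625, 0.        , 0.        , 0.        , 0.        ]), 'xyz': array([ 0.34763849, -0.06122605,  1.20133504]), 'attitude': array([ 0.04885411, -0.69892361,  0.71194286, -0.04750192])}
{'clock': 0.1, 'joint_pos': array([-1.46361142e+00,  3.13930260e-01,  4.50959877e-02,  1.30358940e+00,
        3.98988296e-06,  1.43120369e+00]), 'qvel': array([-0.00054935, -0.00067367,  0.00141855,  0.00166436, -0.00062732,
       -0.00027867]), 'tau': array([ 5.03022282e-03, -4.81721199e+01,  2.99246407e+01,  1.27061279e-02,
       -1.01175042e-04,  1.95692814e-05]), 'tcp_pos': array([ 0.14040871, -0.55713078,  0.2304966 ]), 'orientation': array([-8.13531973e-04,  9.92396931e-01,  1.23075870e-01,  1.51787185e-05]), 'wrist_force': array([ 0.48536337,  0.21505282, -1.15814565]), 'ft_torque': array([ 0.00671937, -0.02002346,  0.04346514]), 'finger_gap': 0.08508563231925093}
```

View pics/top0.png

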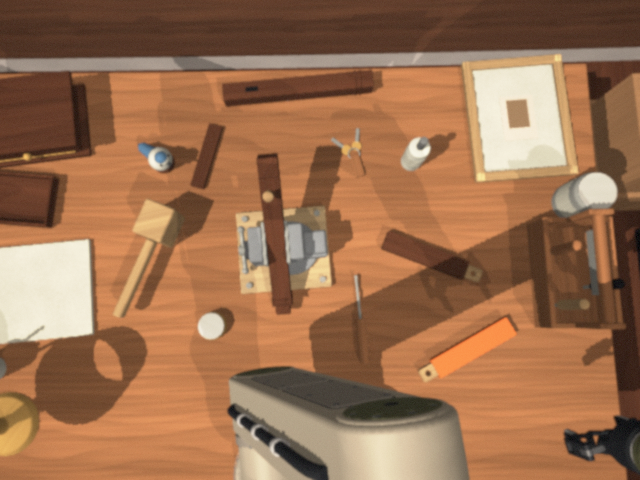

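View pics/side0.png

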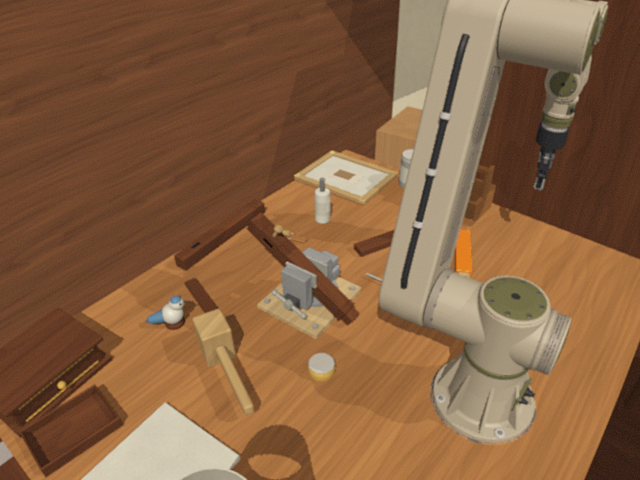

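```bash
cat > h.py <<'E'
from workcell import *
import numpy as np, cv2
from scipy.spatial.transform import Rotation as R
from scipy.optimize import least_squares
def Q(q): return R.from_quat(np.r_[q[1:],q[0]])   # wxyz
def cam(n):
    i=camera_info(n); return i["K"],i["D"],np.array(i["xyz"]),Q(i["attitude"]).as_matrix()
def proj(n,P):
    K,D,x,A=cam(n); rv=cv2.Rodrigues(A.T)[0]
    return cv2.projectPoints(np.atleast_2d(P).astype(float),rv,-A.T@x,K,D)[0][:,0]
def ray(n,uv,z):
    K,D,x,A=cam(n); u=cv2.undistortPoints(np.array(uv,float).reshape(-1,1,2),K,D)[:,0]
    d=np.c_[u,np.ones(len(u))]@A.T
    return x+d*((z-x[2])/d[:,2:])
def tri(uv1,uv2): # side, top
    M=[];b=[]
    for n,uv in(("side",uv1),("top",uv2)):
        K,D,x,A=cam(n); u=cv2.undistortPoints(np.array(uv,float).reshape(1,1,2),K,D)[0,0]
        d=A@np.r_[u,1]; d/=np.linalg.norm(d); P=np.eye(3)-np.outer(d,d); M.append(P); b.append(P@x)
    return np.linalg.lstsq(np.vstack(M),np.hstack(b),rcond=None)[0]
E
python3 - <<'E'
from h import *
for n in("top","side"):
    for l in("rail","mallet","leg","vice","peg","slat","glue","bird","keys","screwdriver","wax"):
        for s in silhouettes(n,l)[:3]:
            m=s["pixels"]; c=np.argwhere(m).mean(0)[::-1]
            r=cv2.minAreaRect(np.argwhere(m)[:,::-1].astype(np.float32))
            print(n,l,round(s["p"],2),s["box"],c.round(1),np.round(r[1],1),round(r[2],1),ray(n,[c],.02)[0].round(3))
            if s["p"]>.3: np.save(f"m_{n}_{l}_{int(c[0])}.npy",m)
print(get_state()["clock"])
E
```

```text
top rail 0.74 [383.7, 231.8, 96.5, 48.2] [429.7 257.2] [102.7  20.4] 21.0 [ 0.474 -0.338  0.02 ]
top rail 0.7 [199.1, 312.8, 26.2, 25.3] [212.4 325.8] [25.5 26.9] 45.0 [0.327 0.164 0.02 ]
top rail 0.57 [419.1, 316.1, 98.6, 67.0] [467.5 349.5] [ 22.6 104.2] 60.0 [ 0.264 -0.412  0.02 ]
top mallet 0.9 [113.8, 198.4, 73.0, 119.6] [149.3 244.5] [ 44.4 122.2] 24.4 [0.516 0.312 0.02 ]
top leg 0.75 [258.9, 152.8, 35.5, 159.8] [274.4 231.6] [161.6  22. ] 84.0 [0.541 0.021 0.02 ]
top vice 0.77 [236.5, 151.6, 93.6, 160.5] [280.9 243.1] [161.4  90.8] 85.2 [0.513 0.006 0.02 ]
top vice 0.34 [254.0, 157.2, 39.5, 153.3] [274.4 231.6] [161.6  21.8] 83.7 [0.541 0.021 0.02 ]
top peg 0.5 [265.5, 191.1, 8.4, 14.0] [267.6 196.6] [8. 9.] 0.0 [0.625 0.036 0.02 ]
top slat 0.3 [379.9, 230.0, 101.6, 50.8] [428.9 256.8] [104.5  21.2] 20.8 [ 0.475 -0.336  0.02 ]
top slat 0.16 [254.6, 153.6, 40.9, 158.3] [274.4 231.7] [161.8  22.9] 84.1 [0.541 0.021 0.02 ]
top glue 0.7 [399.2, 135.7, 29.5, 33.7] [415.1 153. ] [21.5 36.7] 26.6 [ 0.724 -0.315  0.02 ]
top bird 0.81 [135.3, 142.3, 41.0, 31.8] [157.8 157. ] [41.7 21.9
[... 1334 characters left out ...]
[ 7.8 12. ] 45.0 [ 0.764 -0.155  0.02 ]
side peg 0.31 [246.7, 215.8, 111.3, 111.5] [301.9 266.2] [142.3  26. ] 46.3 [ 0.59 -0.07  0.02]
side slat 0.89 [186.4, 278.2, 32.0, 38.9] [200.3 295.9] [39.1 13. ] 54.5 [0.721 0.191 0.02 ]
side glue 0.95 [316.4, 177.2, 14.0, 47.8] [322.4 202.5] [42. 15.] 90.0 [ 0.752 -0.36   0.02 ]
side bird 0.65 [146.4, 297.3, 36.8, 32.5] [169.2 313.7] [28.4 45.5] 54.2 [0.733 0.285 0.02 ]
side keys 0.66 [284.6, 234.9, 20.9, 10.0] [297.1 237.5] [21.5  4.1] 18.4 [ 0.69  -0.163  0.02 ]
side wax 0.62 [308.4, 353.0, 27.5, 26.8] [321.1 366.6] [27. 27.] 90.0 [0.324 0.169 0.02 ]
side wax 0.39 [357.2, 232.6, 34.6, 25.1] [373.9 243.8] [14.5 41. ] 68.2 [ 0.49  -0.282  0.02 ]
1.2
```

The top view shows the leg running from (268,155) down to its foot at (282,310), with the peg head at (267,196). The dark rail is at (430,257) with its tenon at (473,273). The mallet head is at (155,222) and its handle runs to (122,312). The orange look-alike is at (467,350). In the side view the mortise face (+y) is visible near (265,235). Next I'll fit poses to the silhouettes.

```bash
cat >> h.py <<'E'
from scipy.optimize import minimize
def box(x0,x1,y0,y1,z0,z1):
    return np.array([[x,y,z] for x in(x0,x1) for y in(y0,y1) for z in(z0,z1)],float)/1e3
RAIL=[box(-100,100,-22.5,22.5,-11,11),box(-135,-100,-15,15,-6,6)]
MAL=[box(-60,125,-11,11,-15,15),box(-140,-60,-35,35,-50,50)]
LEG=[box(-290,70,-21,21,-21,21)]
def Tz(x,y,z,yaw): return R.from_euler("z",yaw),np.array([x,y,z])
def legT(x,y,yaw):
    Rv=R.from_euler("z",yaw); return Rv*R.from_euler("y",-30,degrees=True), np.array([x,y,0])+Rv.apply([.108,0,.163])
def iou(parts,T,masks):
    c=0
    for n,m in masks.items():
        im=np.zeros((1920,2560),np.uint8)
        for p in parts:
            uv=proj(n,T[0].apply(p)+T[1])*4+1.5
            cv2.fillConvexPoly(im,cv2.convexHull((uv*16).astype(np.int32)),1,shift=4)
        M=cv2.resize(m.astype(np.uint8),(2560,1920),interpolation=cv2.INTER_NEAREST)
        c+=1-(im&M).sum()/(im|M).sum()
    return c/len(masks)
def fit(parts,mk,p0,masks):
    p0=np.array(p0,float); s=np.vstack([p0,p0+[.015,0,0],p0+[0,.015,0],p0+[0,0,.08]])
    r=minimize(lambda p:iou(parts,mk(p),masks),p0,method="Nelder-Mead",options=dict(initial_simplex=s,xatol=2e-4,fatol=1e-4,maxiter=120))
    return r.x,r.fun
def best(n,l,uv):
    for s in silhouettes(n,l):
        c=np.argwhere(s["pixels"]).mean(0)[::-1]
        if np.hypot(*(c-uv))<25: return s["pixels"]
E
cat > f0.py <<'E'
from h import *
import glob
L=lambda p:np.load(glob.glob(p)[0])
lt,ls=L("m_top_leg_*"),L("m_side_leg_*")
for ms in({"top":lt},{"side":ls},{"top":lt,"side":ls}):
    p,f=fit(LEG,lambda p:legT(*p),[.51,0.01,.08],ms); print("vice",p.round(4),np.degrees(p[2]).round(1),round(f,3))
mr=L("m_top_rail_429*"); p,f=fit(RAIL,lambda p:Tz(p[0],p[1],.011,p[2]),[.475,-.33,np.pi/2-.35],{"top":mr}); print("rail",p.round(4),np.degrees(p[2]).round(1),round(f,3))
mt,ms=L("m_top_mallet_*"),L("m_side_mallet_*")
for q in({"top":mt},{"side":ms},{"top":mt,"side":ms}):
    p,f=fit(MAL,lambda p:Tz(p[0],p[1],.05,p[2]),[.48,.32,np.radians(155)],q); print("mallet",p.round(4),np.degrees(p[2]).round(1),round(f,3))
for f in glob.glob("m_top_peg*")+glob.glob("m_side_peg*"): print(f)
print(tri([277.5,229.8],[267.6,196.6]))
E
python3 f0.py
```

```text
vice [0.4997 0.0119 0.0663] 3.8 0.058
vice [0.4997 0.0097 0.067 ] 3.8 0.197
vice [0.4984 0.0117 0.0648] 3.7 0.133
rail [ 0.4799 -0.3285  1.1808] 67.7 0.083
mallet [0.4671 0.3188 2.7425] 157.1 0.101
mallet [0.4665 0.3193 2.7362] 156.8 0.078
mallet [0.4665 0.3189 2.7384] 156.9 0.09
m_top_peg_267.npy
m_side_peg_277.npy
m_side_peg_301.npy
m_side_peg_321.npy
[0.58157569 0.02116306 0.20415895]
```

```bash
cat >> h.py <<'E'
def toolR(xdir,zdir):
    z=np.array(zdir,float);z/=np.linalg.norm(z);x=np.array(xdir,float);x-=z*(x@z);x/=np.linalg.norm(x)
    return R.from_matrix(np.c_[x,np.cross(z,x),z])
def rel(P,Rt,cur=None):
    s=get_state(); p=s["tcp_pos"];Rc=Q(s["orientation"])
    if cur: p,Rc=cur
    d=Rc.inv().apply(np.array(P)-p)*100; t=(Rc.inv()*Rt).as_rotvec(degrees=True)
    print("shift cm",d.round(2),"turn",t.round(1),"rows",np.ceil(max(np.linalg.norm(d)/4.17,np.linalg.norm(t)/7.16)))
def st():
    s=get_state(); print("t",round(s["clock"],2),"tcp",s["tcp_pos"].round(4),"gap",round(s["finger_gap"],4),"F",s["wrist_force"].round(1),"q",np.degrees(s["joint_pos"]).round(0),"R",Q(s["orientation"]).as_matrix().round(3).tolist())
RAILP=(.4799,-.3285,np.radians(67.7)); VICE=(.4997,.0112,np.radians(3.8)); MALP=(.4667,.3189,np.radians(156.9))
E
python3 - <<'E'
from h import *
import workcell; print(workcell.__dict__.get("grip_point_offset"),[k for k in dir(workcell) if k[0]!="_"])
st()
a=RAILP[2]; Rt=toolR([np.cos(a),np.sin(a),0],[0,0,-1])
rel([RAILP[0],RAILP[1],.12],Rt)
E
```

```text
0.0187 ['MotionError', 'camera_info', 'get_state', 'grip_point_offset', 'hand_in', 'read_camera', 'silhouettes']
t 1.2 tcp [ 0.1405 -0.5576  0.2313] gap 0.0856 F [-0.1 -0.3 -0.6] q [-84.  18.   3.  75.  -0.  82.] R [[0.97, 0.244, -0.0], [0.244, -0.97, -0.0], [-0.0, 0.0, -1.0]]
shift cm [ 38.51 -13.93  11.13] turn [  0.    0.  -53.6] rows 11.0
```

>>> send_rows:
  series: [38.5, -13.9, 9, 0, 0, -53.6, 1, 38.5, -13.9, 9, 0, 0, -53.6, 1, 38.5, -13.9, 9, 0, 0, -53.6, 1, 38.5, -13.9, 9, 0, 0, -53.6, 1, 38.5, -13.9, 9, 0, 0, -53.6, 1, 38.5, -13.9, 9, 0, 0, -53.6, 1, 38.5, -13.9, 9, 0, 0, -53.6, 1, 38.5, -13.9, 9, 0, 0, -53.6, 1, 38.5, -13.9, 9, 0, 0, -53.6, 1, 38.5, -13.9, 9, 0, 0, -53.6, 1]
  newtons: 60

```text
clock: 2.03
tcp_pos: [0.4794, -0.3287, 0.1416]
orientation: [0.0, 0.83, 0.557, 0.0]
wrist_force: [0.3, -0.8, 0.1]
finger_gap: 0.0854
```

Run:
```python
from h import *
st()
read_camera("side")
m=best("side","rail",(373,243))
if m is None: print("none"); m2=None
read_camera("top"); mt=best("top","rail",(430,257))
for q in ({"side":m},{"top":mt}):
    for v in q.values():
        if v is not None: print(q.keys(),fit(RAIL,lambda p:Tz(p[0],p[1],.011,p[2]),RAILP,q))
a=RAILP[2]; Rt=toolR([np.cos(a),np.sin(a),0],[0,0,-1])
rel([RAILP[0],RAILP[1],.001],Rt)
```

```text
t 2.03 tcp [ 0.4794 -0.3287  0.1416] gap 0.0854 F [ 0.3 -0.8  0.1] q [-42.  21.  -6.  63.  -0.  70.] R [[0.379, 0.926, 0.0], [0.926, -0.379, -0.001], [-0.0, 0.001, -1.0]]
dict_keys(['side']) (array([ 0.55268844, -0.32101738,  2.17131109]), np.float64(0.7139987773993537))
shift cm [ 0.11  0.14 14.03] turn [-0.1  0.   0.2] rows 4.0
```

>>> send_rows:
  series: [0, 0, 7, 0, 0, 0, 1, 0, 0, 10.5, 0, 0, 0, 1, 0, 0, 13, 0, 0, 0, 1, 0, 0, 14, 0, 0, 0, 1, 0, 0, 14, 0, 0, 0, 0.45, 0, 0, 14, 0, 0, 0, 0.2, 0, 0, 14, 0, 0, 0, 0.2, 0, 0, 14, 0, 0, 0, 0.2, 0, 0, 14, 0, 0, 0, 0.2, 0, 0, 14, 0, 0, 0, 0.2]
  newtons: 60

```text
clock: 3.07
tcp_pos: [0.4793, -0.3321, 0.0046]
orientation: [0.003, 0.83, 0.557, 0.0]
wrist_force: [-1.8, -1.6, 7.3]
finger_gap: 0.0433
```

Run:
```python
from h import *
st()
```

```text
t 3.07 tcp [ 0.4793 -0.3321  0.0046] gap 0.0433 F [-1.8 -1.6  7.3] q [-43.  28. -16.  45.  -0.  70.] R [[0.379, 0.925, 0.003], [0.925, -0.379, -0.004], [-0.003, 0.005, -1.0]]
```

>>> send_rows:
  series: [0, 0, -3, 0, 0, 0, 0.2, 0, 0, -7, 0, 0, 0, 0.2, 0, 0, -11, 0, 0, 0, 0.2, 0, 0, -15, 0, 0, 0, 0.2, 0, 0, -19, 0, 0, 0, 0.2, 0, 0, -23, 0, 0, 0, 0.2, 0, 0, -27, 0, 0, 0, 0.2, 0, 0, -29, 0, 0, 0, 0.2, 0, 0, -29, 0, 0, 0, 0.2]

```text
clock: 3.82
tcp_pos: [0.4796, -0.3315, 0.2989]
orientation: [0.006, 0.83, 0.557, 0.001]
wrist_force: [0.6, -0.1, -0.7]
finger_gap: 0.0439
```

Run:
```python
from h import *
st()
Rl,o=legT(*VICE)
Rt=toolR(Rl.apply([0,1,0]),-Rl.apply([0,0,1]))
def tcp(y): return o+Rl.apply([0,y,0])+Rt.apply([-.0036,0,.0064])
print("pre",tcp(.181))
P=tcp(.181)+[0,0,.16]; rel(P,Rt)
```

```text
t 3.82 tcp [ 0.4796 -0.3315  0.2989] gap 0.0439 F [ 0.6 -0.1 -0.7] q [-43.  18.  12.  83.  -0.  70.] R [[0.379, 0.926, 0.008], [0.926, -0.379, -0.008], [-0.004, 0.011, -1.0]]
pre [0.59889853 0.19557964 0.15745744]
shift cm [53.29 -8.89 -2.16] turn [-28.9   7.2 -25.3] rows 13.0
```

>>> send_rows:
  series: [26, -4.4, -3.5, -14.5, 3.6, -12.7, 0.2, 26, -4.4, -3.5, -14.5, 3.6, -12.7, 0.2, 26, -4.4, -3.5, -14.5, 3.6, -12.7, 0.2, 26, -4.4, -3.5, -14.5, 3.6, -12.7, 0.2, 26, -4.4, -3.5, -14.5, 3.6, -12.7, 0.2, 26, -4.4, -3.5, -14.5, 3.6, -12.7, 0.2, 53.3, -8.9, -2.2, -28.9, 7.2, -25.3, 0.2, 53.3, -8.9, -2.2, -28.9, 7.2, -25.3, 0.2, 53.3, -8.9, -2.2, -28.9, 7.2, -25.3, 0.2, 53.3, -8.9, -2.2, -28.9, 7.2, -25.3, 0.2]

```text
clock: 4.65
tcp_pos: [0.5643, 0.0759, 0.3141]
orientation: [0.17, 0.661, 0.706, 0.188]
wrist_force: [-0.9, 0.1, -2.3]
finger_gap: 0.0434
```

>>> send_rows:
  series: [13, 0, 0, 0, 0, 0, 0.2, 13, 0, 0, 0, 0, 0, 0.2]

```text
clock: 4.82
tcp_pos: [0.562, 0.1588, 0.3176]
orientation: [0.171, 0.662, 0.705, 0.188]
wrist_force: [-0.2, -0.6, -0.9]
finger_gap: 0.0438
```

Run:
```python
from h import *
st()
Rl,o=legT(*VICE)
Rt=toolR(Rl.apply([0,1,0]),-Rl.apply([0,0,1]))
def tcp(y): return o+Rl.apply([0,y,0])+Rt.apply([-.0036,0,.0064])
P=tcp(.181)+[0,0,.16]; rel(P,Rt)
```

```text
t 4.82 tcp [0.562  0.1588 0.3176] gap 0.0438 F [-0.2 -0.6 -0.9] q [  9.  -5. -20.  46.  -2.  95.] R [[-0.065, 0.869, 0.49], [0.998, 0.052, 0.04], [0.009, 0.491, -0.871]]
shift cm [3.43 3.39 1.97] turn [-0.6 -0.4 -0.3] rows 2.0
```

>>> send_rows:
  series: [3.4, 3.4, 2, -0.6, -0.4, -0.3, 0.2, 3.4, 3.4, 2, -0.6, -0.4, -0.3, 0.2, 3.4, 1.4, 5.5, -0.6, -0.4, -0.3, 0.2, 3.4, -0.6, 9, -0.6, -0.4, -0.3, 0.2, 3.4, -2.6, 12.5, -0.6, -0.4, -0.3, 0.2, 3.3, -4.5, 15.9, -0.6, -0.4, -0.3, 0.2, 3.3, -4.5, 15.9, -0.6, -0.4, -0.3, 0.2, 3.3, -4.5, 15.9, -0.6, -0.4, -0.3, 0.2]

```text
clock: 5.48
tcp_pos: [0.5975, 0.1932, 0.1547]
orientation: [0.175, 0.66, 0.706, 0.187]
wrist_force: [0.6, 1.3, -1.1]
finger_gap: 0.0435
```

```bash
cat > look.py <<'E'
from h import *
import sys
k=sys.argv[1]; st()
Rl,o=legT(*VICE); s=get_state(); Rt=Q(s["orientation"])
ro=s["tcp_pos"]+Rt.apply([.0036,0,-.0064])   # rail origin estimate
print("rail in leg mm",Rl.inv().apply(ro-o)*1e3,"rot err deg",(toolR(Rl.apply([0,1,0]),-Rl.apply([0,0,1])).inv()*Rt).as_rotvec(degrees=True).round(1))
out=[]
for n in("side","top"):
    im=read_camera(n); im=cv2.resize(im,None,fx=4,fy=4,interpolation=cv2.INTER_CUBIC)
    def dr(parts,T,c):
        for b in parts:
            uv=(proj(n,T[0].apply(b)+T[1])*4+1.5).astype(int)
            for i in range(8):
                for j in range(i):
                    if bin(i^j).count("1")==1: cv2.line(im,tuple(map(int,uv[i])),tuple(map(int,uv[j])),c,1,cv2.LINE_AA)
    dr(LEG,(Rl,o),(0,255,0)); dr([box(-15.6,15.6,21,21.1,-6.6,6.6)],(Rl,o),(0,255,255))
    dr([box(-1,1,2.5,4.5,58,59)],(Rl,o),(0,255,255))
    if len(sys.argv)<3: dr(RAIL,(Rt*R.from_euler("x",180,degrees=True),ro),(255,255,0))
    u=(proj(n,[o+Rl.apply([0,.05,0])])[0]*4).astype(int); x0=int(np.clip(u[0]-200,0,2160));y0=int(np.clip(u[1]-300,0,1320))
    out.append(im[y0:y0+600,x0:x0+400])
    print(n,"crop origin px",x0/4,y0/4)
cv2.imwrite(f"pics/{k}.png",np.hstack(out))
E
python3 look.py pre1
```

```text
t 5.48 tcp [0.5975 0.1932 0.1547] gap 0.0435 F [ 0.6  1.3 -1.1] q [ 13.   6. -32.  22.  -4.  98.] R [[-0.066, 0.867, 0.494], [0.998, 0.058, 0.032], [-0.001, 0.495, -0.869]]
rail in leg mm [ -2.67483703 178.67417955  -1.58489581] rot err deg [ 0.3 -0.  -0. ]
side crop origin px 209.0 173.5
top crop origin px 196.25 115.75
```

View pics/pre1.png

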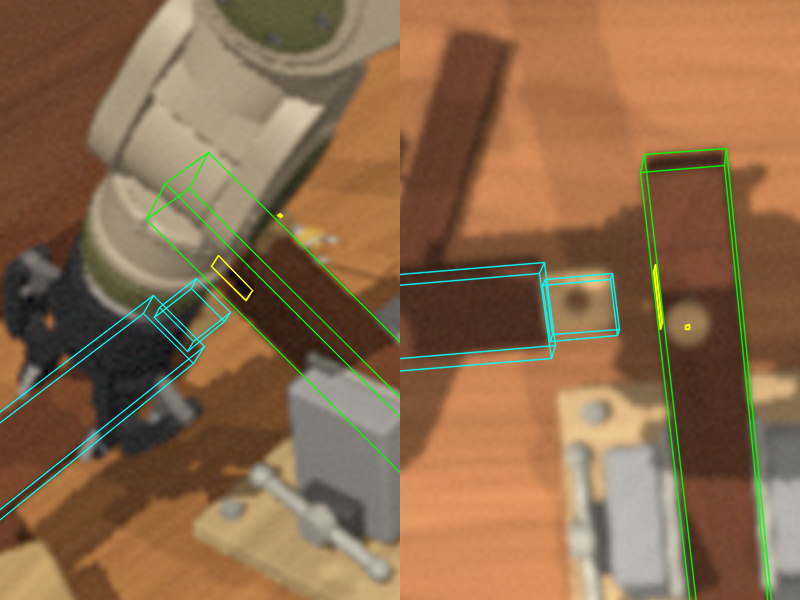

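The overlay matches: the tenon is at about (548–617, 272–340) in the right crop, and the leg edges and peg head (688,325) lie on the model. I'll correct leg x and z by the measured offset and start the insertion.

>>> send_rows:
  series: [0, 0.27, -0.16, 0, 0, 0, 0.2, 0, 0.27, -0.16, 0, 0, 0, 0.2, -1, 0.27, -0.16, 0, 0, 0, 0.2, -2, 0.27, -0.16, 0, 0, 0, 0.2, -2.4, 0.27, -0.16, 0, 0, 0, 0.2, -2.8, 0.27, -0.16, 0, 0, 0, 0.2, -3.2, 0.27, -0.16, 0, 0, 0, 0.2, -3.6, 0.27, -0.16, 0, 0, 0, 0.2, -3.6, 0.27, -0.16, 0, 0, 0, 0.2]

```text
clock: 6.33
tcp_pos: [0.603, 0.169, 0.1628]
orientation: [0.169, 0.655, 0.71, 0.198]
wrist_force: [-7.9, 36.3, 2.1]
finger_gap: 0.0437
```

```bash
python3 look.py ins1
```

```text
t 6.33 tcp [0.603  0.169  0.1628] gap 0.0437 F [-7.9 36.3  2.1] q [  9.   5. -33.  22.  -1.  94.] R [[-0.085, 0.862, 0.499], [0.996, 0.064, 0.06], [0.019, 0.502, -0.864]]
rail in leg mm [  4.67609877 153.99777592   3.57237229] rot err deg [-0.2  1.5 -0.4]
side crop origin px 209.0 173.5
top crop origin px 196.25 115.75
```

View picture.

View pics/ins1.png

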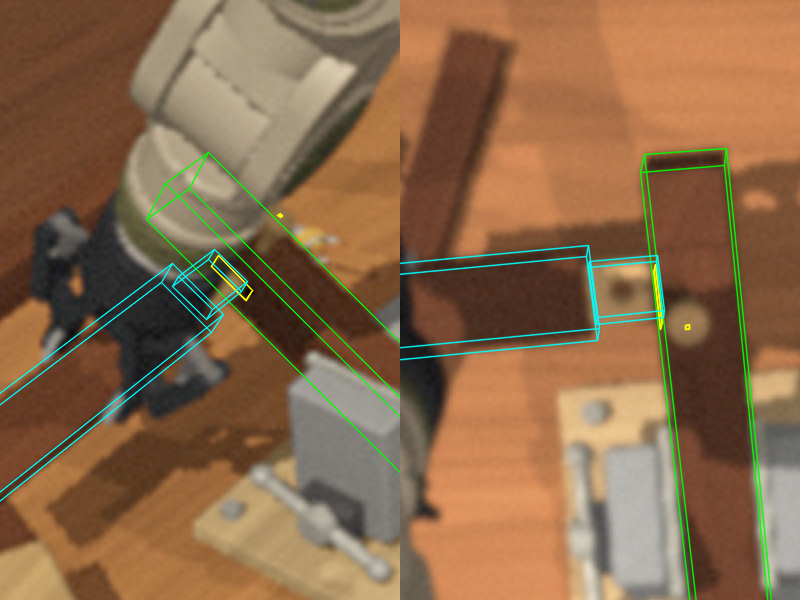

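>>> send_rows:
  series: [1.5, 0, 0, 0, 0, 0, 0.2, 1.9, 0, 0, 0, 0, 0, 0.2, 1.9, 0, 0, 0, 0, 0, 0.2, 1.9, 0, 0, 0, 0, 0, 0.2]

```text
clock: 6.77
tcp_pos: [0.6034, 0.1765, 0.1617]
orientation: [0.178, 0.66, 0.705, 0.19]
wrist_force: [-0.2, -1.3, -1.6]
finger_gap: 0.0437
```

```bash
python3 look.py ins2
python3 - <<'E'
from h import *
# refit rail-in-hand & leg from fresh masks
Rl,o=legT(*VICE)
s=get_state();Rt=Q(s["orientation"]);Rr=Rt*R.from_euler("x",180,degrees=True)
mk=lambda p:(Rr,s["tcp_pos"]+Rt.apply([p[0],p[1],p[2]]))
ms={}
for n in("side","top"):
    ro=s["tcp_pos"]+Rt.apply([-.0,0,0]); 
    for d in silhouettes(n,"rail"):
        c=np.argwhere(d["pixels"]).mean(0)[::-1]; print(n,round(d["p"],2),c.round(0),d["box"])
    lg=silhouettes(n,"leg")
    if lg: ms[n]=lg[0]["pixels"]; print(n,"leg",lg[0]["box"])
for q in({"top":ms["top"]},):
    print(fit(LEG,lambda p:legT(*p),VICE,q))
for d in silhouettes("top","peg")[:2]+silhouettes("side","peg")[:2]: print(d["p"],np.argwhere(d["pixels"]).mean(0)[::-1])
print(proj("top",[o+Rl.apply([0,.0035,.059])]))
E
```

```text
t 6.77 tcp [0.6034 0.1765 0.1617] gap 0.0437 F [-0.2 -1.3 -1.6] q [ 11.   5. -32.  22.  -3.  96.] R [[-0.066, 0.863, 0.501], [0.998, 0.057, 0.033], [-0.0, 0.502, -0.865]]
rail in leg mm [  4.86720247 161.66618586   2.05469154] rot err deg [-0.1 -0.   0. ]
side crop origin px 209.0 173.5
top crop origin px 196.25 115.75
side 0.77 [218. 278.] [189.1, 240.1, 79.0, 65.4]
side leg [267.3, 221.7, 95.8, 104.0]
top 0.95 [201. 192.] [144.7, 179.3, 115.7, 28.4]
top 0.84 [467. 350.] [420.2, 317.4, 96.4, 65.8]
top 0.5 [353. 156.] [334.0, 132.5, 34.5, 45.8]
top leg [257.9, 152.6, 36.5, 159.3]
(array([0.49984348, 0.01203453, 0.06288731]), np.float64(0.08226777496862436))
0.37 [277.75       229.92647059]
[[267.79455579 197.26448917]]
```

```bash
cat > railpos.py <<'E'
from h import *
st(); Rl,o=legT(*VICE); s=get_state(); Rt=Q(s["orientation"]); ro=s["tcp_pos"]+Rt.apply([.0036,0,-.0064])
print("rail in leg mm",(Rl.inv().apply(ro-o)*1e3).round(1),"rot",(toolR(Rl.apply([0,1,0]),-Rl.apply([0,0,1])).inv()*Rt).as_rotvec(degrees=True).round(1),"F leg",Rl.inv().apply(s["wrist_force"]).round(1))
E
python3 railpos.py
python3 - <<'E'
from h import *
s=get_state();Rt=Q(s["orientation"]);Rr=Rt*R.from_euler("x",180,degrees=True)
m=silhouettes("top","rail")[0]["pixels"]
# compare visible mask edges with the predicted rail outline (top cam): tenon band & body band
Rl,o=legT(*VICE)
for dx in(.0036,):
    ro=s["tcp_pos"]+Rt.apply([dx,0,-.0064])
    im=np.zeros((480,640),np.uint8)
    for b in RAIL: cv2.fillConvexPoly(im,cv2.convexHull(proj("top",Rr.apply(b)+ro).round().astype(np.int32)),1)
    for c in(225,230,235,240,245,250,254):
        a=np.flatnonzero(m[:,c]);b=np.flatnonzero(im[:,c]); print(c,"seen",a.min() if len(a) else None,a.max() if len(a) else None,"pred",b.min() if len(b) else None,b.max() if len(b) else None)
E
```

```text
t 7.17 tcp [0.6035 0.1767 0.1617] gap 0.0437 F [ 0.4 -0.1 -2.3] q [ 11.   5. -32.  22.  -3.  96.] R [[-0.066, 0.863, 0.501], [0.998, 0.057, 0.033], [0.0, 0.502, -0.865]]
rail in leg mm [  5.  161.9   2. ] rot [-0.1 -0.   0. ] F leg [-0.8 -0.2 -2.2]
225 seen 179 201 pred 178 202
230 seen 179 201 pred 178 202
235 seen 178 201 pred 177 201
240 seen 182 199 pred 181 201
245 seen 181 196 pred 181 197
250 seen 181 196 pred 180 196
254 seen 181 195 pred 180 196
```

>>> send_rows:
  series: [0, -0.5, 0.2, 0, 0, 0, 0.2, 0, -0.5, 0.2, 0, 0, 0, 0.2, 0, -0.5, 0.2, 0, 0, 0, 0.2]

```text
clock: 7.47
tcp_pos: [0.5993, 0.1769, 0.1567]
orientation: [0.177, 0.66, 0.705, 0.189]
wrist_force: [0.8, 1.2, -2.4]
finger_gap: 0.0437
```

```bash
python3 railpos.py
```

```text
t 7.47 tcp [0.5993 0.1769 0.1567] gap 0.0437 F [ 0.8  1.2 -2.4] q [ 11.   5. -33.  22.  -3.  96.] R [[-0.067, 0.864, 0.5], [0.998, 0.058, 0.033], [0.0, 0.501, -0.866]]
rail in leg mm [ -1.1 162.4  -0.2] rot [-0.1  0.  -0. ] F leg [-0.5  1.2 -2.5]
```

>>> send_rows:
  series: [-0.4, 0.05, 0, 0, 0, 0, 0.2, -0.8, 0.05, 0, 0, 0, 0, 0.2, -1.1, 0.05, 0, 0, 0, 0, 0.2, -1.4, 0.05, 0, 0, 0, 0, 0.2, -1.7, 0.05, 0, 0, 0, 0, 0.2, -2, 0.05, 0, 0, 0, 0, 0.2, -2, 0.05, 0, 0, 0, 0, 0.2]

```text
clock: 8.05
tcp_pos: [0.6016, 0.1564, 0.1575]
orientation: [0.177, 0.66, 0.705, 0.189]
wrist_force: [-0.7, -0.3, -2.7]
finger_gap: 0.0436
```

```bash
python3 railpos.py
```

```text
t 8.05 tcp [0.6016 0.1564 0.1575] gap 0.0436 F [-0.7 -0.3 -2.7] q [  8.   5. -34.  22.  -2.  94.] R [[-0.066, 0.863, 0.5], [0.998, 0.057, 0.033], [-0.0, 0.501, -0.865]]
rail in leg mm [ 1.000e-01  1.417e+02 -0.000e+00] rot [-0.1 -0.   0. ] F leg [-2.  -0.2 -2. ]
```

It is inside with no side load. I'll push it fully home.

>>> send_rows:
  series: [-0.4, 0, 0, 0, 0, 0, 0.2, -0.8, 0, 0, 0, 0, 0, 0.2, -1.2, 0, 0, 0, 0, 0, 0.2, -1.6, 0, 0, 0, 0, 0, 0.2, -1.9, 0, 0, 0, 0, 0, 0.2, -2.1, 0, 0, 0, 0, 0, 0.2, -2.3, 0, 0, 0, 0, 0, 0.2, -2.5, 0, 0, 0, 0, 0, 0.2, -2.5, 0, 0, 0, 0, 0, 0.2]

```text
clock: 8.8
tcp_pos: [0.603, 0.1342, 0.1576]
orientation: [0.175, 0.659, 0.706, 0.191]
wrist_force: [-3.5, 7.9, -2.7]
finger_gap: 0.0435
```

```bash
python3 railpos.py
```

```text
t 8.8 tcp [0.603  0.1342 0.1576] gap 0.0435 F [-3.5  7.9 -2.7] q [  5.   4. -34.  21.  -0.  91.] R [[-0.07, 0.863, 0.5], [0.998, 0.058, 0.039], [0.005, 0.502, -0.865]]
rail in leg mm [1.000e-01 1.195e+02 1.000e-01] rot [-0.1  0.3 -0. ] F leg [-4.   8.1 -0.8]
```

>>> send_rows:
  series: [-0.5, 0, 0, 0, 0, 0, 0.2, -0.8, 0, 0, 0, 0, 0, 0.2, -0.8, 0, 0, 0, 0, 0, 0.2, -0.8, 0, 0, 0, 0, 0, 0.2, 0, 0, 0, 0, 0, 0, 0.2, 0.2, 0, 0, 0, 0, 0, 0.2]

```text
clock: 9.3
tcp_pos: [0.6034, 0.1354, 0.1581]
orientation: [0.178, 0.659, 0.706, 0.19]
wrist_force: [-1.2, -0.1, -2.4]
finger_gap: 0.0436
```

>>> send_rows:
  series: [0, 0, 0, 0, 0, 0, 1, 0, 0, 0, 0, 0, 0, 1, 0, 0, 0, 0, 0, 0, 1, 0, 0, -1, 0, 0, 0, 1, 0, 0, -4, 0, 0, 0, 1, 0, 0, -8, 0, 0, 0, 1, 0, 0, -12, 0, 0, 0, 1, 0, 0, -16, 0, 0, 0, 1, 0, 0, -18, 0, 0, 0, 1]

```text
clock: 10.05
tcp_pos: [0.5129, 0.1276, 0.32]
orientation: [0.18, 0.659, 0.704, 0.193]
wrist_force: [0.7, -0.1, 0.0]
finger_gap: 0.0854
```

```bash
python3 look.py home1 norail
python3 - <<'E'
from h import *
Rl,o=legT(*VICE); 
for n in("top","side"):
    im=read_camera(n)
    for d in silhouettes(n,"rail")[:3]: print(n,round(d["p"],2),np.round(d["box"]))
    uv=proj(n,Rl.apply(np.array([[0,.021,0],[0,.221,0],[0,.121,.011],[0,.0035,.059]]))+o); print(uv.round(1).tolist())
Rm=R.from_euler("z",MALP[2]); a=MALP
g=np.array([a[0],a[1],0])+Rm.apply([-.015,0,0])
for sg in(1,-1):
    rel([g[0],g[1],.25],toolR(Rm.apply([sg,0,0]),[0,0,-1]))
E
```

```text
t 10.05 tcp [0.5129 0.1276 0.32  ] gap 0.0854 F [ 0.7 -0.1  0. ] q [  6. -12. -26.  46.  -1.  92.] R [[-0.066, 0.859, 0.508], [0.998, 0.057, 0.034], [0.0, 0.509, -0.861]]
rail in leg mm [  2.97273833 118.90936534 185.88770622] rot err deg [-0.6  0.   0. ]
side crop origin px 209.0 173.5
top crop origin px 196.25 115.75
top 0.75 [421. 316.  96.  70.]
top 0.71 [167. 181.  95.  28.]
[[260.4, 189.7], [163.8, 197.6], [211.5, 195.2], [267.8, 197.3]]
side 0.64 [207. 239.  70.  61.]
side 0.55 [456. 229.  20.  57.]
[[266.7, 242.7], [210.1, 286.6], [241.0, 261.3], [278.8, 226.9]]
shift cm [18.7  -4.84  4.37] turn [ 26.9  16.5 -61.6] rows 10.0
shift cm [18.7  -4.84  4.37] turn [ 18.7 -30.5 113.8] rows 17.0
```

View pics/home1.png

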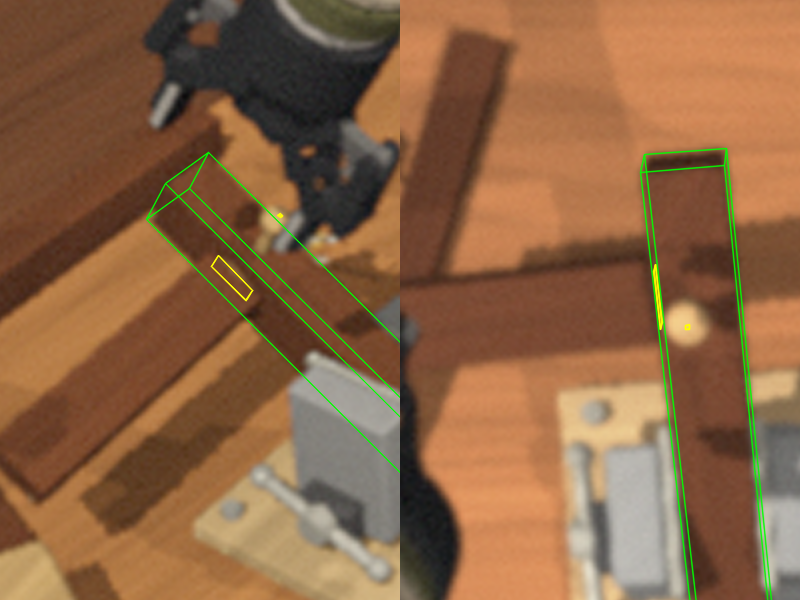

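The rail is home: its shoulder meets the leg with no gap (right crop, x≈645), and the peg head is at (688,325). Next is the mallet.

>>> send_rows:
  series: [18.5, -4.8, 4.4, 26.9, 16.5, -61.6, 1, 18.5, -4.8, 4.4, 26.9, 16.5, -61.6, 1, 18.5, -4.8, 4.4, 26.9, 16.5, -61.6, 1, 18.5, -4.8, 4.4, 26.9, 16.5, -61.6, 1, 18.5, -4.8, 4.4, 26.9, 16.5, -61.6, 1, 18.5, -4.8, 4.4, 26.9, 16.5, -61.6, 1, 18.5, -4.8, 4.4, 26.9, 16.5, -61.6, 1, 18.5, -4.8, 4.4, 26.9, 16.5, -61.6, 1, 18.5, -4.8, 4.4, 26.9, 16.5, -61.6, 1, 18.5, -4.8, 4.4, 26.9, 16.5, -61.6, 1]

```text
clock: 11.18
tcp_pos: [0.4818, 0.3112, 0.2486]
orientation: [-0.002, 0.198, 0.98, -0.002]
wrist_force: [0.3, 0.5, 0.3]
finger_gap: 0.0854
```

Run:
```python
from h import *
st()
Rm=R.from_euler("z",MALP[2]); g=np.array([MALP[0],MALP[1],0])+Rm.apply([-.012,0,0])
rel([g[0],g[1],.032],toolR(Rm.apply([1,0,0]),[0,0,-1]))
```

```text
t 11.18 tcp [0.4818 0.3112 0.2486] gap 0.0854 F [0.3 0.5 0.3] q [25. 18.  5. 77. -0. 48.] R [[-0.922, 0.388, -0.004], [0.388, 0.922, -0.003], [0.003, -0.004, -1.0]]
shift cm [ 0.43  0.21 21.66] turn [-0.2 -0.1  0.3] rows 6.0
```

>>> send_rows:
  series: [0.4, 0.2, 6, 0, 0, 0, 1, 0.4, 0.2, 10, 0, 0, 0, 1, 0.4, 0.2, 14, 0, 0, 0, 1, 0.4, 0.2, 18, 0, 0, 0, 1, 0.4, 0.2, 20.5, 0, 0, 0, 1, 0.4, 0.2, 21.6, 0, 0, 0, 1, 0.4, 0.2, 21.6, 0, 0, 0, 0.4, 0.4, 0.2, 21.6, 0, 0, 0, 0.1, 0.4, 0.2, 21.6, 0, 0, 0, 0.1, 0.4, 0.2, 21.6, 0, 0, 0, 0.1]
  newtons: 120

```text
clock: 12.02
tcp_pos: [0.4812, 0.3158, 0.0379]
orientation: [0.003, 0.2, 0.98, 0.002]
wrist_force: [-0.1, 0.4, 0.6]
finger_gap: 0.0387
```

>>> send_rows:
  series: [0, 0, 0, 0, 0, 0, 0.1, 0, 0, 0, 0, 0, 0, 0.1, 0, 0, 0, 0, 0, 0, 0.1, 0, 0, 0, 0, 0, 0, 0.1]

```text
clock: 12.35
tcp_pos: [0.4804, 0.3152, 0.0378]
orientation: [0.003, 0.2, 0.98, 0.001]
wrist_force: [-0.8, -0.8, 6.8]
finger_gap: 0.0201
```

Run:
```python
from h import *
st()
```

```text
t 12.35 tcp [0.4804 0.3152 0.0378] gap 0.0201 F [-0.8 -0.8  6.8] q [ 25.  25. -16.  49.  -0.  48.] R [[-0.92, 0.392, 0.006], [0.392, 0.92, 0.001], [-0.005, 0.003, -1.0]]
```

>>> send_rows:
  series: [0, 0, -2, 0, 0, 0, 0.1, 0, 0, -5, 0, 0, 0, 0.1, 0, 0, -9, 0, 0, 0, 0.1, 0, 0, -13, 0, 0, 0, 0.1, 0, 0, -17, 0, 0, 0, 0.1, 0, 0, -21, 0, 0, 0, 0.1, 0, 0, -25, 0, 0, 0, 0.1, 0, 0, -28, 0, 0, 0, 0.1, 0, 0, -28, 0, 0, 0, 0.1]

```text
clock: 13.1
tcp_pos: [0.4802, 0.3158, 0.323]
orientation: [0.006, 0.2, 0.98, 0.004]
wrist_force: [1.8, 0.4, -3.9]
finger_gap: 0.0199
```

```bash
cat >> h.py <<'E'
FACE=np.array([-.086,0,.0378])
def strikeT(h,q=0.):
    Rl,o=legT(*VICE); Rt=toolR(Rl.apply([0,1,0]),-Rl.apply([0,0,1]))
    return o+Rl.apply([0,.0035,.059-q+h])-Rt.apply(FACE),Rt
def facepos():
    st(); s=get_state(); Rl,o=legT(*VICE); Rt=Q(s["orientation"])
    print("face in leg mm rel peg top(q0)",(Rl.inv().apply(s["tcp_pos"]+Rt.apply(FACE)-o)*1e3-[0,3.5,59]).round(1),"rot",(strikeT(0)[1].inv()*Rt).as_rotvec(degrees=True).round(1))
E
python3 - <<'E'
from h import *
st(); P,Rt=strikeT(.06); print(P); rel(P,Rt)
E
```

```text
t 13.1 tcp [0.4802 0.3158 0.323 ] gap 0.0199 F [ 1.8  0.4 -3.9] q [25. 17. 14. 86. -0. 48.] R [[-0.92, 0.392, 0.013], [0.392, 0.92, 0.005], [-0.009, 0.01, -1.0]]
[0.52330341 0.10246494 0.29879278]
shift cm [-12.3  -17.96   2.37] turn [-26.1 -16.3  61.6] rows 10.0
```

>>> send_rows:
  series: [-12.3, -18, 0.5, -26.1, -16.3, 61.6, 0.1, -12.3, -18, 0.5, -26.1, -16.3, 61.6, 0.1, -12.3, -18, 0.5, -26.1, -16.3, 61.6, 0.1, -12.3, -18, 0.5, -26.1, -16.3, 61.6, 0.1, -12.3, -18, 0.5, -26.1, -16.3, 61.6, 0.1, -12.3, -18, 0.5, -26.1, -16.3, 61.6, 0.1, -12.3, -18, 0.5, -26.1, -16.3, 61.6, 0.1, -12.3, -18, 0.5, -26.1, -16.3, 61.6, 0.1, -12.3, -18, 2.4, -26.1, -16.3, 61.6, 0.1, -12.3, -18, 2.4, -26.1, -16.3, 61.6, 0.1]

```text
clock: 13.93
tcp_pos: [0.5155, 0.1005, 0.2837]
orientation: [0.171, 0.664, 0.705, 0.181]
wrist_force: [-1.7, -0.1, -7.7]
finger_gap: 0.0196
```

>>> send_rows:
  series: [0, 0, 0, 0, 0, 0, 0.1, 0, 0, 0, 0, 0, 0, 0.1]

```text
clock: 14.1
tcp_pos: [0.5191, 0.1013, 0.2893]
orientation: [0.173, 0.66, 0.708, 0.183]
wrist_force: [1.1, 0.1, -5.8]
finger_gap: 0.0198
```

Run:
```python
from h import *
facepos()
P,Rt=strikeT(.06); rel(P,Rt)
Rl,o=legT(*VICE); s=get_state(); T=Q(s["orientation"]); Rm=T*R.from_euler("x",180,degrees=True)
mo=s["tcp_pos"]+T.apply([.0141,0,-.0122])
out=[]
for n in("side","top"):
    im=cv2.resize(read_camera(n),None,fx=3,fy=3,interpolation=cv2.INTER_CUBIC)
    for b in MAL:
        uv=(proj(n,Rm.apply(b)+mo)*3+1).astype(int)
        for i in range(8):
            for j in range(i):
                if bin(i^j).count("1")==1: cv2.line(im,tuple(map(int,uv[i])),tuple(map(int,uv[j])),(0,255,0),1)
    p=(proj(n,[o+Rl.apply([0,.0035,.059])])[0]*3).astype(int); cv2.circle(im,tuple(map(int,p)),3,(0,255,255),1)
    x0=max(0,p[0]-220);y0=max(0,p[1]-250); out.append(im[y0:y0+600,x0:x0+400])
cv2.imwrite("pics/strike0.png",np.hstack(out))
```

```text
t 14.1 tcp [0.5191 0.1013 0.2893] gap 0.0198 F [ 1.1  0.1 -5.8] q [  2. -11. -28.  44.   1.  88.] R [[-0.069, 0.871, 0.486], [0.998, 0.063, 0.03], [-0.004, 0.487, -0.873]]
face in leg mm rel peg top(q0) [-8.6 -0.9 54.1] rot [ 0.8 -0.1 -0.3]
shift cm [ 0.08  0.84 -0.63] turn [-0.8  0.1  0.3] rows 1.0
```

View pics/strike0.png

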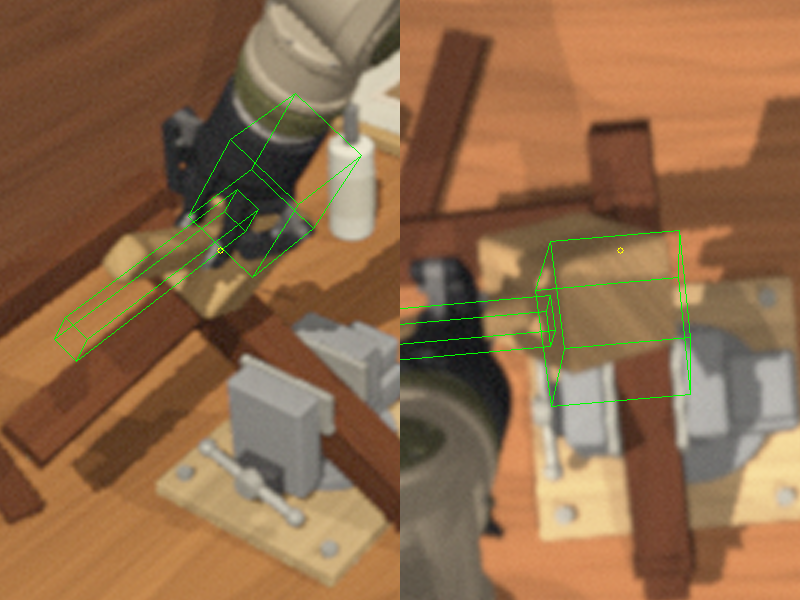

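The mallet has pivoted in the grip: in the left crop the head has sagged to (215,285) and the free end is up at (110,250). I'll measure the pivot angle, set the mallet down, and regrip it on its head, which is 70 mm wide and close to the centre of mass.

```bash
cat > pitch.py <<'E'
from h import *
facepos()
s=get_state(); T=Q(s["orientation"])
ms={}
for n in("side","top"):
    for d in silhouettes(n,"mallet")[:1]:
        print(n,d["p"],d["box"]); ms[n]=d["pixels"]
def mk(p): # pitch about tool y at grasp pt; grip x offset on handle
    Rm=T*R.from_euler("y",p[2])*R.from_euler("x",180,degrees=True)
    return Rm, s["tcp_pos"]+T.apply([0,0,-.015])+Rm.apply([.0141+p[0],0,p[1]])
for q in [{k:v} for k,v in ms.items()]+[ms]:
  best=min((fit(MAL,mk,[0,0,np.radians(a)],q) for a in(-50,-20,20)),key=lambda r:r[1]); print(list(q),best[0],np.degrees(best[0][2]),best[1])
Rm,mo=mk(best[0]); print("lowest z of mallet",min((Rm.apply(b)+mo)[:,2].min() for b in MAL), "mallet x axis",Rm.apply([1,0,0]).round(3))
E
python3 pitch.py
```

```text
t 14.2 tcp [0.5215 0.1011 0.2917] gap 0.0197 F [ 0.4 -0.1 -5.5] q [  2. -11. -28.  44.   1.  88.] R [[-0.069, 0.869, 0.49], [0.998, 0.062, 0.03], [-0.004, 0.491, -0.871]]
face in leg mm rel peg top(q0) [-5.3 -1.3 55. ] rot [ 0.6 -0.2 -0.2]Traceback (most recent call last):
  File "pitch.py", line 12, in <module>
    best=min((fit(MAL,mk,[0,0,np.radians(a)],q) for a in(-50,-20,20)),key=lambda r:r[1]); print(list(q),best[0],np.degrees(best[0][2]),best[1])
  File "pitch.py", line 12, in <genexpr>
    best=min((fit(MAL,mk,[0,0,np.radians(a)],q) for a in(-50,-20,20)),key=lambda r:r[1]); print(list(q),best[0],np.degrees(best[0][2]),best[1])
              ~~~^^^^^^^^^^^^^^^^^^^^^^^^^^^^^^
  File "h.py", line 42, in fit
    r=minimize(lambda p:iou(parts,mk(p),masks),p0,method="Nelder-Mead",options=dict(initial_simplex=s,xatol=2e-4,fatol=1e-4,maxiter=120))
    res = _minimize_neldermead(fun, x0, args, callback, bounds=bounds,
                               **options)
    fsim[k] = func(sim[k])
              ~~~~^^^^^^^^
    fx = function(np.copy(x), *(wrapper_args + args))
  File "h.py", line 42, in <lambda>
    r=minimize(lambda p:iou(parts,mk(p),masks),p0,method="Nelder-Mead",options=dict(initial_simplex=s,xatol=2e-4,fatol=1e-4,maxiter=120))
                        ~~~^^^^^^^^^^^^^^^^^^^
  File "h.py", line 39, in iou
    return c/len(masks)
           ~^~~~~~~~~~~
ZeroDivisionError: division by zero
```

Run:
```python
from h import *
Rm=R.from_euler("z",MALP[2])
rel([.470,.305,.33],toolR(Rm.apply([1,0,0]),[0,0,-1]))
```

```text
shift cm [20.69 -1.42 -5.25] turn [ 26.2  16.4 -61.5] rows 10.0
```

>>> send_rows:
  series: [0, 0, -6, 0, 0, 0, 0.1, 0, 0, -6, 0, 0, 0, 0.1, 3, 0, -6, 4, 2, -8, 0.1, 5.5, -0.4, -6, 7, 4, -15, 0.1, 8, -0.6, -6, 10, 6, -23, 0.1, 10.5, -0.8, -6, 13, 8, -30, 0.1, 13, -1, -6, 16, 10, -38, 0.1, 15.5, -1.2, -6, 19, 12, -45, 0.1, 18, -1.3, -5.6, 23, 14.5, -53, 0.1, 20.7, -1.4, -5.2, 26.2, 16.4, -61.5, 0.1]

```text
clock: 15.13
tcp_pos: [0.4713, 0.3066, 0.33]
orientation: [0.03, 0.285, 0.957, 0.033]
wrist_force: [0.9, -0.1, -5.2]
finger_gap: 0.0202
```

>>> send_rows:
  series: [0, 0, 0, 0, 0, 0, 0.1, 0, 0, 0, 0, 0, 0, 0.1, 0, 0, 0, 0, 0, 0, 0.1]

```text
clock: 15.38
tcp_pos: [0.4707, 0.3056, 0.3286]
orientation: [0.03, 0.288, 0.957, 0.033]
wrist_force: [0.2, -1.0, -5.6]
finger_gap: 0.0198
```

```bash
python3 - <<'E'
from h import *
read_camera("side");read_camera("top")
E
cat > strikeview.py <<'E'
from h import *
import sys
st()
s=get_state(); T=Q(s["orientation"])
out=[]
for n in("side","top"):
    im=cv2.resize(read_camera(n),None,fx=2,fy=2,interpolation=cv2.INTER_CUBIC)
    for a,c in((0,(0,255,0)),(-30,(255,255,0)),(-60,(0,255,255))):
        Rm=T*R.from_euler("y",a,degrees=True)*R.from_euler("x",180,degrees=True); mo=s["tcp_pos"]+T.apply([0,0,-.0122])+Rm.apply([.0141,0,0])
        uv=(proj(n,Rm.apply([[.125,0,0],[-.05,0,0],[-.1,0,.05],[-.1,0,-.05]])+mo)*2+.5).astype(int)
        for i,j in((0,1),(2,3)): cv2.line(im,tuple(map(int,uv[i])),tuple(map(int,uv[j])),c,1)
    p=uv[1]; x0=max(0,p[0]-200);y0=max(0,p[1]-250); out.append(cv2.copyMakeBorder(im,0,300,0,300,0)[y0:y0+500,x0:x0+400])
cv2.imwrite(f"pics/{sys.argv[1]}.png",np.hstack(out))
E
python3 strikeview.py sag1; sed -i 's/^s=get_state/for n in("side","top"): read_camera(n)\ns=get_state/' pitch.py; python3 pitch.py 2>&1 | tail -8
```

```text
t 15.48 tcp [0.4701 0.3047 0.3297] gap 0.02 F [-0.3  0.  -4.6] q [24. 11.  7. 81.  1. 58.] R [[-0.832, 0.55, 0.078], [0.554, 0.831, 0.047], [-0.039, 0.082, -0.996]]
    uv=proj(n,T[0].apply(p)+T[1])*4+1.5
       ~~~~^^^^^^^^^^^^^^^^^^^^^^
  File "h.py", line 9, in proj
    K,D,x,A=cam(n); rv=cv2.Rodrigues(A.T)[0]
            ~~~^^^
  File "h.py", line 7, in cam
    i=camera_info(n); return i["K"],i["D"],np.array(i["xyz"]),Q(i["attitude"]).as_matrix()
ValueError: time passes only in moves, steps and waits
```

View pics/sag1.png

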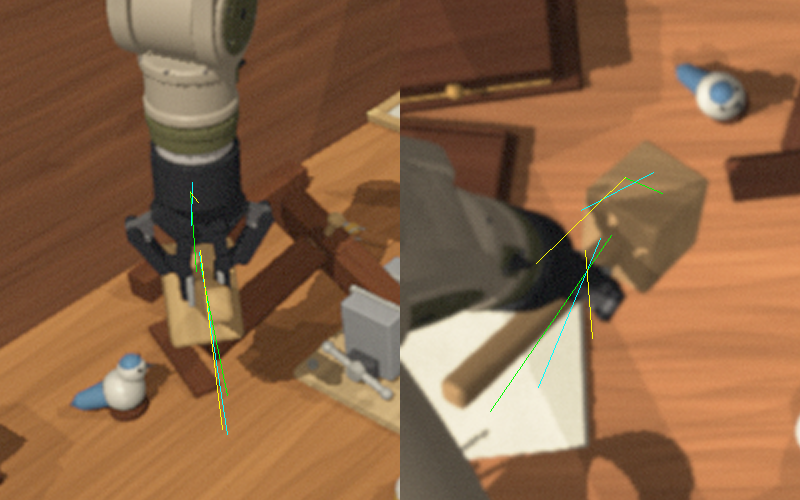

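```bash
python3 - <<'E'
s=open("h.py").read()
s=s.replace('def cam(n):','import functools\n@functools.lru_cache(None)\ndef cam(n):')
open("h.py","w").write(s)
p=open("pitch.py").read().replace("(-50,-20,20)","(15,35,55)")
open("pitch.py","w").write(p)
E
python3 pitch.py 2>&1 | tail -8
```

```text
t 15.78 tcp [0.4696 0.3047 0.3298] gap 0.0199 F [-0.3 -0.1 -4.9] q [24. 11.  7. 81.  1. 58.] R [[-0.832, 0.55, 0.078], [0.554, 0.831, 0.047], [-0.039, 0.082, -0.996]]
face in leg mm rel peg top(q0) [ 25.3 240.6  79.4] rot [ 22.5  13.8 -51.1]
side 0.59 [195.2, 243.9, 35.5, 48.1]
top 0.6 [235.0, 154.3, 95.9, 160.1]
['side'] [-0.03482799 -0.00473542  0.76103006] 43.60381041237513 0.3196548678578708
['top'] [0.         0.         0.26179939] 14.999999999999998 1.0
['side', 'top'] [-0.03482799 -0.00473542  0.76103006] 43.60381041237513 0.6598274339289354
lowest z of mallet 0.19477417856846913 mallet x axis [-0.656  0.369  0.659]
```

Run:
```python
from h import *
s=get_state(); T=Q(s["orientation"])
def mk(a): 
    Rm=T*R.from_euler("y",a,degrees=True)*R.from_euler("x",180,degrees=True); return Rm,s["tcp_pos"]+T.apply([0,0,-.0122])+Rm.apply([.0141,0,0])
for n,obs in(("side",[213,305]),("top",[55,388])):
    Rm,mo=mk(-60); p=proj(n,[Rm.apply([-.05,0,0])+mo])[0]*2; x0=max(0,p[0]-200);y0=max(0,p[1]-250)
    print(n,"obs crop",obs)
    for a in(0,15,25,35,45,55):
        Rm,mo=mk(a); print(a,(proj(n,Rm.apply([[.125,0,0],[-.1,0,.05],[-.1,0,-.05]])+mo)*2-[x0,y0]).round(0).tolist())
```

```text
side obs crop [213, 305]
0 [[227.0, 395.0], [190.0, 191.0], [196.0, 271.0]]
15 [[224.0, 361.0], [190.0, 205.0], [199.0, 296.0]]
25 [[221.0, 334.0], [191.0, 217.0], [202.0, 312.0]]
35 [[218.0, 304.0], [192.0, 231.0], [204.0, 328.0]]
45 [[214.0, 274.0], [193.0, 246.0], [207.0, 343.0]]
55 [[210.0, 245.0], [195.0, 262.0], [209.0, 357.0]]
top obs crop [55, 388]
0 [[90.0, 411.0], [224.0, 177.0], [262.0, 193.0]]
15 [[72.0, 410.0], [241.0, 171.0], [259.0, 211.0]]
25 [[64.0, 403.0], [249.0, 171.0], [254.0, 224.0]]
35 [[59.0, 391.0], [256.0, 174.0], [248.0, 239.0]]
45 [[59.0, 375.0], [260.0, 180.0], [240.0, 254.0]]
55 [[63.0, 354.0], [262.0, 188.0], [231.0, 269.0]]
```

Run:
```python
from h import *
Rm=R.from_euler("z",MALP[2]); T=toolR(Rm.apply([1,0,0]),[0,0,-1])*R.from_euler("y",-36,degrees=True)
P=np.array([.478,.312,.053])+T.apply([0,0,.0122]); print(P)
rel(P+[0,0,.12],T)
print("down in target tool axes per 10cm",T.inv().apply([0,0,-10]).round(2))
```

```text
[0.48459602 0.30918656 0.04312999]
shift cm [-0.37 -0.18 16.67] turn [  1.  -33.3 -11.5] rows 5.0
down in target tool axes per 10cm [5.88 0.   8.09]
```

>>> send_rows:
  series: [-0.4, -0.2, 4, 0.2, -6.5, -2.3, 0.1, -0.4, -0.2, 7, 0.4, -13, -4.6, 0.1, -0.4, -0.2, 10, 0.6, -20, -7, 0.1, -0.4, -0.2, 13, 0.8, -26, -9, 0.1, -0.4, -0.2, 16.7, 1, -33.3, -11.5, 0.1, -0.4, -0.2, 16.7, 1, -33.3, -11.5, 0.1, -0.4, -0.2, 16.7, 1, -33.3, -11.5, 0.1, -0.4, -0.2, 16.7, 1, -33.3, -11.5, 0.1]

```text
clock: 16.65
tcp_pos: [0.4829, 0.3091, 0.1608]
orientation: [0.301, 0.189, 0.933, -0.062]
wrist_force: [0.2, 0.9, -4.3]
finger_gap: 0.02
```

>>> send_rows:
  series: [1.5, 0, 2, 0, 0, 0, 0.1, 3, 0, 4, 0, 0, 0, 0.1, 4.5, 0, 6.1, 0, 0, 0, 0.1, 5.6, 0, 7.7, 0, 0, 0, 0.1, 5.6, 0, 7.7, 0, 0, 0, 0.1]

```text
clock: 17.07
tcp_pos: [0.4847, 0.3085, 0.0653]
orientation: [0.302, 0.19, 0.932, -0.063]
wrist_force: [-1.8, -0.7, -6.2]
finger_gap: 0.0197
```

Run:
```python
from h import *
Rm=R.from_euler("z",MALP[2]); T=toolR(Rm.apply([1,0,0]),[0,0,-1])*R.from_euler("y",-36,degrees=True)
st(); s=get_state(); print((T.inv()*Q(s["orientation"])).as_rotvec(degrees=True).round(1))
rel(np.array([.4846,.3092,.043]),T)
```

```text
t 17.07 tcp [0.4847 0.3085 0.0653] gap 0.0197 F [-1.8 -0.7 -6.2] q [ 40.  17. -35.  20. -32.  58.] R [[-0.746, 0.392, 0.538], [0.317, 0.92, -0.231], [-0.586, -0.002, -0.81]]
[ 0.1  0.1 -0.1]
shift cm [1.33 0.06 1.78] turn [-0.1 -0.1  0.1] rows 1.0
```

>>> send_rows:
  series: [0.5, 0, 0.7, 0, 0, 0, 0.1, 0.9, 0, 1.3, 0, 0, 0, 0.1, 1.3, 0, 1.8, 0, 0, 0, 0.1, 1.5, 0, 2.05, 0, 0, 0, 0.1, 1.5, 0, 2.05, 0, 0, 0, 0.1, 1.5, 0, 2.05, 0, 0, 0, 0.1]

```text
clock: 17.57
tcp_pos: [0.4873, 0.3103, 0.0455]
orientation: [0.306, 0.191, 0.931, -0.061]
wrist_force: [-3.7, 0.2, 4.8]
finger_gap: 0.0196
```

Run:
```python
from h import *
st()
im=[]
for n in("side","top"):
    a=cv2.resize(read_camera(n),None,fx=2,fy=2,interpolation=cv2.INTER_CUBIC); p=proj(n,[[.51,.30,.06]])[0]*2
    x0=int(max(0,p[0]-200));y0=int(max(0,p[1]-250)); im.append(a[y0:y0+500,x0:x0+400])
cv2.imwrite("pics/down1.png",np.hstack(im))
```

```text
t 17.57 tcp [0.4873 0.3103 0.0455] gap 0.0196 F [-3.7  0.2  4.8] q [ 40.  19. -36.  17. -32.  58.] R [[-0.739, 0.392, 0.547], [0.318, 0.92, -0.23], [-0.593, 0.004, -0.805]]
```

View pics/down1.png

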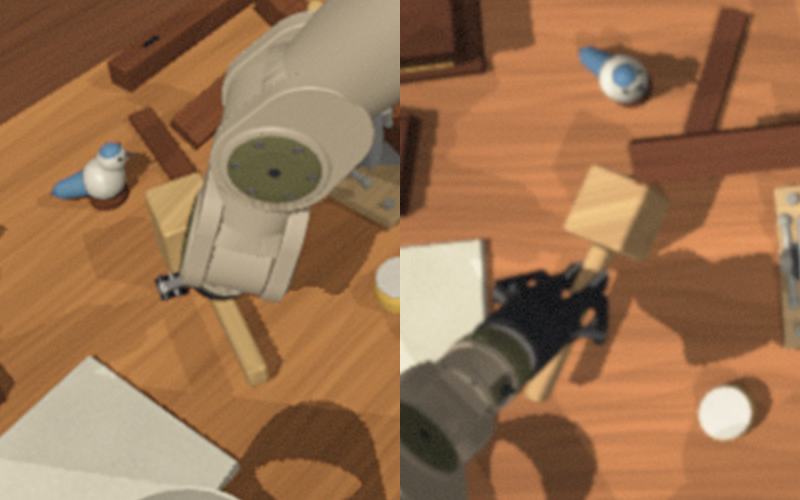

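The mallet stands upright, with its head at (620,210) in the crop. I'll release it and retreat.

>>> send_rows:
  series: [0, 0, 0, 0, 0, 0, 0.3, 0, 0, 0, 0, 0, 0, 1, 0, 0, 0, 0, 0, 0, 1, 0, 0, 0, 0, 0, 0, 1, 0, 0, -3, 0, 0, 0, 1, 0, 0, -7, 0, 0, 0, 1, 0, 0, -11, 0, 0, 0, 1, 0, 0, -15, 0, 0, 0, 1, 0, 0, -19, 0, 0, 0, 1, 0, 0, -19, 0, 0, 0, 1]
  newtons: 80

```text
clock: 18.5
tcp_pos: [0.3812, 0.3564, 0.2023]
orientation: [0.305, 0.189, 0.932, -0.058]
wrist_force: [-0.3, 1.5, 0.6]
finger_gap: 0.0851
```

```bash
cat > mfit.py <<'E'
from h import *
st()
ms={}
for n in("side","top"):
    read_camera(n)
    for d in silhouettes(n,"mallet")[:2]:
        print(n,round(d["p"],2),np.round(d["box"])); ms.setdefault(n,d["pixels"])
for q in [{k:v} for k,v in ms.items()]+[ms]:
    p,f=fit(MAL,lambda p:Tz(p[0],p[1],.05,p[2]),MALP,q); print(list(q),p.round(4),np.degrees(p[2]).round(1),round(f,3))
E
python3 mfit.py
```

```text
t 18.5 tcp [0.3812 0.3564 0.2023] gap 0.0851 F [-0.3  1.5  0.6] q [ 53.   7. -24.  48. -35.  73.] R [[-0.742, 0.388, 0.546], [0.318, 0.922, -0.223], [-0.59, 0.008, -0.807]]
side 0.72 [194. 312.  63. 106.]
side 0.63 [207. 266.  25.  33.]
top 0.61 [114. 204.  70. 115.]
['side'] [0.4606 0.3222 2.738 ] 156.9 0.4
['top'] [0.4603 0.3227 2.7245] 156.1 0.139
['side', 'top'] [0.4603 0.3221 2.7379] 156.9 0.27
```

```bash
cat >> h.py <<'E'
MALP=(.4604,.3224,np.radians(156.6))
E
python3 - <<'E'
from h import *
Rm=R.from_euler("z",MALP[2]); g=np.array([MALP[0],MALP[1],0])+Rm.apply([-.087,0,0]); print(g)
T=toolR(Rm.apply([1,0,0]),[0,0,-1]); rel([g[0],g[1],.20],T)
E
```

```text
[0.54024465 0.28784813 0.        ]
shift cm [-14.18   0.27   9.63] turn [ 0.  36.   0.4] rows 6.0
```

>>> send_rows:
  series: [-2.4, 0.1, 1.2, 0, 6, 0, 1, -4.8, 0.1, 2.8, 0, 12, 0, 1, -7.2, 0.2, 4.5, 0, 18, 0, 1, -9.6, 0.2, 6.2, 0, 24, 0.2, 1, -12, 0.3, 8, 0, 30, 0.3, 1, -14.2, 0.3, 9.6, 0, 36, 0.4, 1, -14.2, 0.3, 9.6, 0, 36, 0.4, 1, -14.2, 0.3, 9.6, 0, 36, 0.4, 1]

```text
clock: 19.37
tcp_pos: [0.5434, 0.2849, 0.1963]
orientation: [-0.002, 0.206, 0.978, -0.001]
wrist_force: [-0.4, 0.5, -0.4]
finger_gap: 0.0854
```

Run:
```python
from h import *
st()
Rm=R.from_euler("z",MALP[2]); g=np.array([MALP[0],MALP[1],0])+Rm.apply([-.087,0,0])
T=toolR(Rm.apply([1,0,0]),[0,0,-1]); rel([g[0],g[1],.04],T)
out=[]
for n in("side","top"):
    im=cv2.resize(read_camera(n),None,fx=3,fy=3,interpolation=cv2.INTER_CUBIC)
    for b in MAL:
        uv=(proj(n,Rm.apply(b)+[MALP[0],MALP[1],.05])*3+1).astype(int)
        for i in range(8):
            for j in range(i):
                if bin(i^j).count("1")==1: cv2.line(im,tuple(map(int,uv[i])),tuple(map(int,uv[j])),(0,255,0),1)
    p=uv[0]; x0=max(0,p[0]-200);y0=max(0,p[1]-250); out.append(im[y0:y0+500,x0:x0+400])
cv2.imwrite("pics/over.png",np.hstack(out))
```

```text
t 19.37 tcp [0.5434 0.2849 0.1963] gap 0.0854 F [-0.4  0.5 -0.4] q [20. 23.  5. 72.  0. 44.] R [[-0.915, 0.404, -0.005], [0.404, 0.915, -0.002], [0.004, -0.004, -1.0]]
shift cm [ 0.34  0.2  15.64] turn [-0.2 -0.2 -0.4] rows 4.0
```

View pics/over.png

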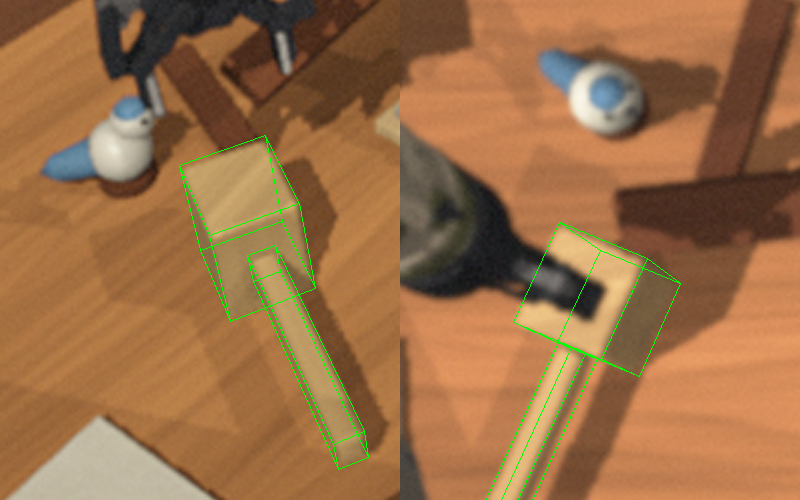

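The overlay fits the mallet exactly, so I'll descend onto the head.

>>> send_rows:
  series: [0.3, 0.2, 0, -0.2, -0.2, -0.4, 1, 0.3, 0.2, 3.5, -0.2, -0.2, -0.4, 1, 0.3, 0.2, 7, -0.2, -0.2, -0.4, 1, 0.3, 0.2, 10, -0.2, -0.2, -0.4, 1, 0.3, 0.2, 13, -0.2, -0.2, -0.4, 1, 0.3, 0.2, 15.4, -0.2, -0.2, -0.4, 1, 0.3, 0.2, 15.4, -0.2, -0.2, -0.4, 1, 0.3, 0.2, 15.4, -0.2, -0.2, -0.4, 0.6, 0.3, 0.2, 15.4, -0.2, -0.2, -0.4, 0.6, 0.3, 0.2, 15.4, -0.2, -0.2, -0.4, 0.6]
  newtons: 90

```text
clock: 20.3
tcp_pos: [0.5394, 0.2928, 0.0499]
orientation: [0.004, 0.199, 0.98, 0.003]
wrist_force: [0.5, 0.1, -5.8]
finger_gap: 0.069
```

>>> send_rows:
  series: [0, 0, 0, 0, 0, 0, 0.6, 0, 0, 0, 0, 0, 0, 0.6]

```text
clock: 20.47
tcp_pos: [0.5396, 0.2926, 0.0495]
orientation: [0.004, 0.199, 0.98, 0.003]
wrist_force: [-2.0, 1.8, 4.3]
finger_gap: 0.0695
```

Run:
```python
from h import *
st()
s=get_state(); Rm=R.from_euler("z",MALP[2]); print("tcp in mallet",Rm.inv().apply(s["tcp_pos"]-[MALP[0],MALP[1],.05]).round(4))
```

```text
t 20.47 tcp [0.5396 0.2926 0.0495] gap 0.0695 F [-2.   1.8  4.3] q [21. 28. -9. 53.  0. 44.] R [[-0.921, 0.39, 0.008], [0.39, 0.921, 0.005], [-0.006, 0.008, -1.0]]
tcp in mallet [-0.0845 -0.0041 -0.0005]
```

>>> send_rows:
  series: [0, 0, -2, 0, 0, 0, 0.6, 0, 0, -5, 0, 0, 0, 0.6, 0, 0, -9, 0, 0, 0, 0.6, 0, 0, -13, 0, 0, 0, 0.6, 0, 0, -17, 0, 0, 0, 0.6, 0, 0, -21, 0, 0, 0, 0.6, 0, 0, -25, 0, 0, 0, 0.6, 0, 0, -27, 0, 0, 0, 0.6, 0, 0, -27, 0, 0, 0, 0.6]

```text
clock: 21.22
tcp_pos: [0.5393, 0.2916, 0.3239]
orientation: [0.007, 0.2, 0.98, 0.005]
wrist_force: [0.2, -0.3, -4.6]
finger_gap: 0.069
```

```bash
cat >> h.py <<'E'
FACE=np.array([-.006,0,.0495])
E
python3 - <<'E'
from h import *
st(); P,Rt=strikeT(.07); print(P); rel(P,Rt)
E
```

```text
t 21.22 tcp [0.5393 0.2916 0.3239] gap 0.069 F [ 0.2 -0.3 -4.6] q [21. 21. 21. 88.  0. 44.] R [[-0.92, 0.391, 0.016], [0.391, 0.92, 0.007], [-0.012, 0.012, -1.0]]
[0.51777918 0.02192175 0.31758553]
shift cm [ -8.56 -25.67   0.41] turn [-25.9 -16.3  61.7] rows 10.0
```

>>> send_rows:
  series: [-0.9, -2.6, -2, -2.6, -1.6, 6.2, 0.6, -1.7, -5.2, -3, -5.2, -3.2, 12.3, 0.6, -2.6, -7.7, -3, -7.8, -4.9, 18.5, 0.6, -3.4, -10.3, -3, -10.4, -6.5, 24.7, 0.6, -4.3, -12.8, -3, -13, -8.1, 31, 0.6, -5.1, -15.4, -3, -15.5, -9.8, 37, 0.6, -6, -18, -3, -18.1, -11.4, 43, 0.6, -6.8, -20.5, -3, -20.7, -13, 49.4, 0.6, -7.7, -23.1, -3, -23.3, -14.7, 55.5, 0.6, -8.6, -25.7, -2, -25.9, -16.3, 61.7, 0.6]

```text
clock: 22.05
tcp_pos: [0.5148, 0.0193, 0.3354]
orientation: [0.175, 0.663, 0.704, 0.185]
wrist_force: [1.4, -0.1, -4.4]
finger_gap: 0.0692
```

>>> send_rows:
  series: [0, 0, 0, 0, 0, 0, 0.6, 0, 0, 0, 0, 0, 0, 0.6, 0, 0, 0, 0, 0, 0, 0.6]

```text
clock: 22.3
tcp_pos: [0.5149, 0.0208, 0.3348]
orientation: [0.173, 0.661, 0.707, 0.184]
wrist_force: [-0.0, 0.1, -4.4]
finger_gap: 0.0692
```

Run:
```python
from h import *
facepos(); P,Rt=strikeT(.05); rel(P,Rt)
Rl,o=legT(*VICE); s=get_state(); T=Q(s["orientation"]); Rm=T*R.from_euler("x",180,degrees=True)
mo=s["tcp_pos"]+T.apply([.0845,0,-.0005])
out=[]
for n in("side","top"):
    im=cv2.resize(read_camera(n),None,fx=3,fy=3,interpolation=cv2.INTER_CUBIC)
    for b in MAL:
        uv=(proj(n,Rm.apply(b)+mo)*3+1).astype(int)
        for i in range(8):
            for j in range(i):
                if bin(i^j).count("1")==1: cv2.line(im,tuple(map(int,uv[i])),tuple(map(int,uv[j])),(0,255,0),1)
    for q,c in((0,(0,255,255)),(.03,(255,0,255))):
        p=(proj(n,[o+Rl.apply([0,.0035,.059-q])])[0]*3+1).astype(int); cv2.circle(im,tuple(map(int,p)),3,c,1)
    x0=max(0,p[0]-220);y0=max(0,p[1]-250); out.append(im[y0:y0+500,x0:x0+400])
cv2.imwrite("pics/strike1.png",np.hstack(out))
```

```text
t 22.3 tcp [0.5149 0.0208 0.3348] gap 0.0692 F [-0.   0.1 -4.4] q [-11. -13. -24.  51.   7.  77.] R [[-0.066, 0.87, 0.488], [0.998, 0.059, 0.031], [-0.002, 0.489, -0.872]]
face in leg mm rel peg top(q0) [ 5.5 -1.1 86.4] rot [ 0.7 -0.1 -0.1]
shift cm [ 0.1  -0.56  3.64] turn [-0.7  0.1  0.1] rows 1.0
```

View pics/strike1.png

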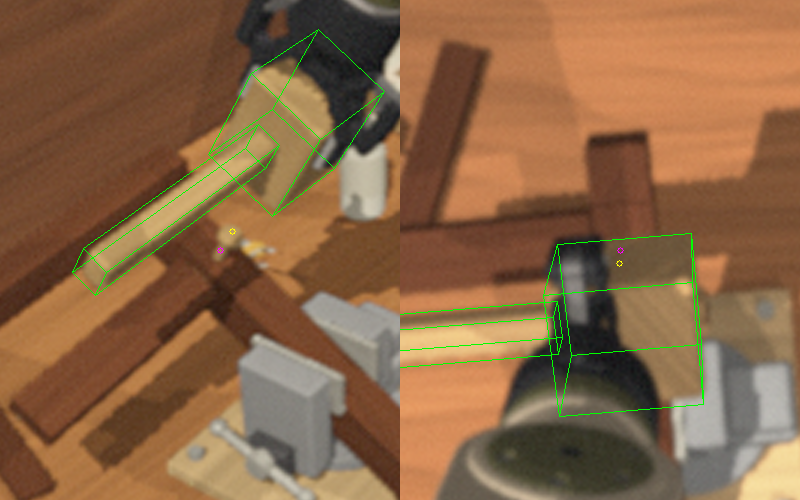

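>>> send_rows:
  series: [0.1, -0.55, 0, -0.7, 0, 0, 0.6, 0.1, -0.55, 0, -0.7, 0, 0, 0.6, 0.1, -0.55, 1.3, -0.7, 0, 0, 0.6, 0.1, -0.55, 5.4, -0.7, 0, 0, 0.6, 0.1, -0.55, 9.5, -0.7, 0, 0, 0.6]

```text
clock: 22.82
tcp_pos: [0.5606, 0.0247, 0.2541]
orientation: [0.181, 0.658, 0.705, 0.191]
wrist_force: [-4.9, 0.6, 6.0]
finger_gap: 0.0691
```

```bash
python3 -c "
from h import *
facepos()"
```

```text
t 22.82 tcp [0.5606 0.0247 0.2541] gap 0.0691 F [-4.9  0.6  6. ] q [ -9.  -7. -31.  36.   6.  79.] R [[-0.068, 0.859, 0.508], [0.998, 0.06, 0.031], [-0.004, 0.508, -0.861]]
face in leg mm rel peg top(q0) [ 6.  -0.2 -6.4] rot [-0.6 -0.2 -0.2]
```

>>> send_rows:
  series: [0, 0, -3, 0, 0, 0, 0.6, 0, 0, -6, 0, 0, 0, 0.6, 0, 0, -6, 0, 0, 0, 0.6, 0, 0, -6, 0, 0, 0, 0.6]

```text
clock: 23.15
tcp_pos: [0.5293, 0.0227, 0.3052]
orientation: [0.18, 0.659, 0.705, 0.19]
wrist_force: [-0.1, -1.0, -5.5]
finger_gap: 0.0694
```

```bash
cat > pegq.py <<'E'
from h import *
facepos()
Rl,o=legT(*VICE)
im=read_camera("side")
b=[d for d in silhouettes("side","peg")]
for d in b[:3]:
    c=np.argwhere(d["pixels"]).mean(0)[::-1]; print("peg",round(d["p"],2),c.round(1),np.round(d["box"],1))
# head blob centroid model: centroid of the visible head ~ head middle (4 mm below top)
for q in(0,.01,.02,.03): print(q,proj("side",[o+Rl.apply([0,.0035,.056-q])])[0].round(1))
p=proj("side",[o+Rl.apply([0,.0035,.04])])[0].astype(int)
cv2.imwrite("pics/peg_now.png",cv2.resize(im[p[1]-30:p[1]+30,p[0]-30:p[0]+30],None,fx=6,fy=6,interpolation=cv2.INTER_CUBIC))
E
python3 pegq.py
```

```text
t 23.15 tcp [0.5293 0.0227 0.3052] gap 0.0694 F [-0.1 -1.  -5.5] q [-10. -12. -27.  45.   7.  78.] R [[-0.067, 0.861, 0.504], [0.998, 0.06, 0.031], [-0.003, 0.505, -0.863]]
face in leg mm rel peg top(q0) [ 4.1 -0.1 53.5] rot [-0.3 -0.1 -0.2]
peg 0.75 [310.5 273.9] [248.3 213.5 112.3 114.2]
peg 0.43 [276.9 230.9] [274.1 227.2   6.8   3.8]
0 [278.4 227.5]
0.01 [277.  229.7]
0.02 [275.7 231.8]
0.03 [274.4 233.9]
```

>>> send_rows:
  series: [0, -0.4, 0, 0, 0, 0, 0.6, 0, -0.4, 3, 0, 0, 0, 0.6, 0, -0.4, 7.15, 0, 0, 0, 0.6]

```text
clock: 23.5
tcp_pos: [0.5618, 0.0242, 0.2429]
orientation: [0.182, 0.659, 0.705, 0.191]
wrist_force: [-6.0, 0.2, 5.4]
finger_gap: 0.0694
```

>>> send_rows:
  series: [0, 0, -3, 0, 0, 0, 0.6, 0, 0, -6, 0, 0, 0, 0.6, 0, 0, -6, 0, 0, 0, 0.6, 0, 0, -6, 0, 0, 0, 0.6]

```text
clock: 23.83
tcp_pos: [0.5304, 0.0224, 0.2919]
orientation: [0.179, 0.659, 0.705, 0.189]
wrist_force: [0.4, -0.6, -6.1]
finger_gap: 0.0692
```

```bash
python3 pegq.py
```

```text
t 23.83 tcp [0.5304 0.0224 0.2919] gap 0.0692 F [ 0.4 -0.6 -6.1] q [-10. -12. -29.  43.   7.  78.] R [[-0.066, 0.862, 0.503], [0.998, 0.059, 0.031], [-0.003, 0.504, -0.864]]
face in leg mm rel peg top(q0) [-1.7 -0.5 41.5] rot [-0.3 -0.2 -0.1]
peg 0.73 [201.6 297.9] [183.4 276.4  42.3  46.8]
peg 0.53 [275.6 233. ] [273.9 231.3   4.4   4.2]
0 [278.4 227.5]
0.01 [277.  229.7]
0.02 [275.7 231.8]
0.03 [274.4 233.9]
```

>>> send_rows:
  series: [0, 0.15, 0, 0, 0, 0, 0.6, 0, 0.15, 2.7, 0, 0, 0, 0.6, 0, 0.15, 6.85, 0, 0, 0, 0.6]

```text
clock: 24.18
tcp_pos: [0.5681, 0.0244, 0.2371]
orientation: [0.183, 0.659, 0.704, 0.192]
wrist_force: [-2.2, -0.1, 2.6]
finger_gap: 0.0692
```

>>> send_rows:
  series: [0, 0, -3, 0, 0, 0, 0.6, 0, 0, -6, 0, 0, 0, 0.6, 0, 0, -6, 0, 0, 0, 0.6, 0, 0, -6, 0, 0, 0, 0.6]

```text
clock: 24.52
tcp_pos: [0.5361, 0.0227, 0.2856]
orientation: [0.18, 0.659, 0.705, 0.19]
wrist_force: [-0.7, -0.1, -5.3]
finger_gap: 0.069
```

```bash
python3 pegq.py
```

```text
t 24.52 tcp [0.5361 0.0227 0.2856] gap 0.069 F [-0.7 -0.1 -5.3] q [-10. -11. -29.  42.   7.  78.] R [[-0.066, 0.862, 0.503], [0.998, 0.059, 0.03], [-0.003, 0.504, -0.864]]
face in leg mm rel peg top(q0) [ 0.1 -0.6 33.1] rot [-0.3 -0.2 -0.1]
peg 0.62 [274.9 234.4] [271.3 231.    7.2   5.1]
0 [278.4 227.5]
0.01 [277.  229.7]
0.02 [275.7 231.8]
0.03 [274.4 233.9]
```

>>> send_rows:
  series: [0, 0, 0, 0, 0, 0, 0.6, 0, 0, 2.8, 0, 0, 0, 0.6, 0, 0, 6.4, 0, 0, 0, 0.6]

```text
clock: 24.87
tcp_pos: [0.5694, 0.0246, 0.232]
orientation: [0.181, 0.659, 0.705, 0.191]
wrist_force: [0.9, -0.5, -3.8]
finger_gap: 0.0689
```

>>> send_rows:
  series: [0, 0, -3, 0, 0, 0, 0.6, 0, 0, -6, 0, 0, 0, 0.6, 0, 0, -6, 0, 0, 0, 0.6, 0, 0, -6, 0, 0, 0, 0.6]

```text
clock: 25.2
tcp_pos: [0.538, 0.0228, 0.2822]
orientation: [0.18, 0.659, 0.705, 0.19]
wrist_force: [0.9, 0.4, -5.8]
finger_gap: 0.069
```

```bash
python3 pegq.py
```

```text
t 25.2 tcp [0.538  0.0228 0.2822] gap 0.069 F [ 0.9  0.4 -5.8] q [-10. -11. -29.  42.   7.  78.] R [[-0.066, 0.861, 0.504], [0.998, 0.058, 0.03], [-0.003, 0.504, -0.863]]
face in leg mm rel peg top(q0) [ 0.  -0.6 29.2] rot [-0.3 -0.2 -0.1]
0 [278.4 227.5]
0.01 [277.  229.7]
0.02 [275.7 231.8]
0.03 [274.4 233.9]
```

>>> send_rows:
  series: [0, 0, 0, 0, 0, 0, 0.6, 0, 0, 2.7, 0, 0, 0, 0.6, 0, 0, 6.3, 0, 0, 0, 0.6]

```text
clock: 25.55
tcp_pos: [0.5708, 0.0247, 0.2291]
orientation: [0.181, 0.659, 0.705, 0.191]
wrist_force: [-51.2, 0.8, 77.5]
finger_gap: 0.0694
```

```bash
python3 -c "
from h import *
facepos()"
```

```text
t 25.55 tcp [0.5708 0.0247 0.2291] gap 0.0694 F [-51.2   0.8  77.5] q [ -9.  -5. -33.  33.   6.  79.] R [[-0.066, 0.86, 0.507], [0.998, 0.059, 0.03], [-0.004, 0.508, -0.862]]
face in leg mm rel peg top(q0) [  2.2  -0.9 -33.2] rot [-0.5 -0.2 -0.1]
```

>>> send_rows:
  series: [0, 0, -3, 0, 0, 0, 0.6, 0, 0, -7, 0, 0, 0, 0.6, 0, 0, -11, 0, 0, 0, 0.6, 0, 0, -13, 0, 0, 0, 0.6, 0, 0, -13, 0, 0, 0, 0.6]

```text
clock: 25.97
tcp_pos: [0.5046, 0.0206, 0.3441]
orientation: [0.182, 0.659, 0.705, 0.191]
wrist_force: [1.3, -0.2, -4.8]
finger_gap: 0.0694
```

```bash
python3 pegq.py
python3 - <<'E'
import cv2
print(cv2.imread("pics/peg_now.png").shape)
E
```

```text
t 25.97 tcp [0.5046 0.0206 0.3441] gap 0.0694 F [ 1.3 -0.2 -4.8] q [-11. -16. -24.  51.   7.  77.] R [[-0.066, 0.859, 0.508], [0.998, 0.059, 0.03], [-0.005, 0.509, -0.861]]
face in leg mm rel peg top(q0) [ 2.3 -0.6 99.6] rot [-0.6 -0.2 -0.1]
0 [278.4 227.5]
0.01 [277.  229.7]
0.02 [275.7 231.8]
0.03 [274.4 233.9]
(360, 360, 3)
```

View pics/peg_now.png

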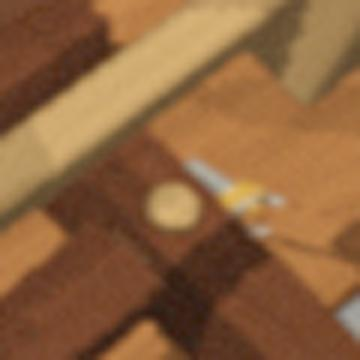

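The last blow hit a solid stop (about 95 N), and the peg head at (173,205) in the crop matches the home position. Now the mallet goes back on the table.

Run:
```python
from h import *
Rm=R.from_euler("z",MALP[2]); T=toolR(Rm.apply([1,0,0]),[0,0,-1]); rel([.5396,.2926,.34],T)
```

```text
shift cm [26.89  4.73  2.5 ] turn [ 27.   16.7 -61.3] rows 10.0
```

>>> send_rows:
  series: [2.7, 0.5, -1, 2.7, 1.7, -6.1, 0.6, 5.4, 0.9, -1.5, 5.4, 3.3, -12.3, 0.6, 8.1, 1.4, -1.5, 8.1, 5, -18.4, 0.6, 10.8, 1.9, -1.5, 10.8, 6.7, -24.5, 0.6, 13.4, 2.4, -1, 13.5, 8.3, -30.6, 0.6, 16.1, 2.8, -0.5, 16.2, 10, -36.8, 0.6, 18.8, 3.3, 0, 18.9, 11.7, -43, 0.6, 21.5, 3.8, 1, 21.6, 13.4, -49, 0.6, 24.2, 4.3, 2, 24.3, 15, -55.2, 0.6, 26.9, 4.7, 2.5, 27, 16.7, -61.3, 0.6]

```text
clock: 26.9
tcp_pos: [0.5403, 0.2945, 0.3356]
orientation: [-0.003, 0.2, 0.98, -0.002]
wrist_force: [1.4, 0.3, -4.6]
finger_gap: 0.0692
```

>>> send_rows:
  series: [0, 0, 0, 0, 0, 0, 0.6, 0, 0, 0, 0, 0, 0, 0.6, 0, 0, 0, 0, 0, 0, 0.6]

```text
clock: 27.15
tcp_pos: [0.5396, 0.2933, 0.3366]
orientation: [-0.002, 0.202, 0.979, -0.001]
wrist_force: [-0.2, 0.5, -4.9]
finger_gap: 0.069
```

Run:
```python
from h import *
st(); Rm=R.from_euler("z",MALP[2]); T=toolR(Rm.apply([1,0,0]),[0,0,-1]); rel([.5396,.2926,.065],T)
```

```text
t 27.15 tcp [0.5396 0.2933 0.3366] gap 0.069 F [-0.2  0.5 -4.9] q [21. 23. 25. 92.  0. 44.] R [[-0.918, 0.396, -0.005], [0.396, 0.918, -0.001], [0.004, -0.003, -1.0]]
shift cm [-1.400e-01  2.000e-02  2.716e+01] turn [-0.2 -0.2  0.1] rows 7.0
```

>>> send_rows:
  series: [-0.1, 0, 4, -0.2, -0.2, 0, 0.6, -0.1, 0, 8, -0.2, -0.2, 0, 0.6, -0.1, 0, 12, -0.2, -0.2, 0, 0.6, -0.1, 0, 16, -0.2, -0.2, 0, 0.6, -0.1, 0, 20, -0.2, -0.2, 0, 0.6, -0.1, 0, 23.5, -0.2, -0.2, 0, 0.6, -0.1, 0, 26, -0.2, -0.2, 0, 0.6, -0.1, 0, 27.2, -0.2, -0.2, 0, 0.6, -0.1, 0, 27.2, -0.2, -0.2, 0, 0.6]

```text
clock: 27.9
tcp_pos: [0.5368, 0.2903, 0.0654]
orientation: [-0.001, 0.203, 0.979, 0.0]
wrist_force: [-0.8, -1.1, -5.6]
finger_gap: 0.0691
```

>>> send_rows:
  series: [0, 0, 0.3, 0, 0, 0, 0.6, 0, 0, 0.6, 0, 0, 0, 0.6, 0, 0, 0.9, 0, 0, 0, 0.6, 0, 0, 1.2, 0, 0, 0, 0.6, 0, 0, 1.2, 0, 0, 0, 0.6]

```text
clock: 28.32
tcp_pos: [0.5401, 0.2926, 0.0566]
orientation: [0.002, 0.202, 0.979, 0.002]
wrist_force: [0.3, -0.6, -6.0]
finger_gap: 0.0686
```

>>> send_rows:
  series: [0, 0, 0.2, 0, 0, 0, 0.6, 0, 0, 0.4, 0, 0, 0, 0.6, 0, 0, 0.6, 0, 0, 0, 0.6, 0, 0, 0.8, 0, 0, 0, 0.6, 0, 0, 0.9, 0, 0, 0, 0.6, 0, 0, 0.9, 0, 0, 0, 0.6]

```text
clock: 28.82
tcp_pos: [0.5397, 0.2925, 0.0469]
orientation: [0.001, 0.202, 0.979, 0.001]
wrist_force: [-0.7, -0.6, -5.2]
finger_gap: 0.0692
```

>>> send_rows:
  series: [0, 0, 0.1, 0, 0, 0, 0.6, 0, 0, 0.2, 0, 0, 0, 0.6, 0, 0, 0.3, 0, 0, 0, 0.6, 0, 0, 0.4, 0, 0, 0, 0.6, 0, 0, 0.4, 0, 0, 0, 0.6]

```text
clock: 29.23
tcp_pos: [0.5402, 0.2925, 0.0465]
orientation: [0.002, 0.202, 0.979, 0.002]
wrist_force: [-5.4, -3.4, 14.3]
finger_gap: 0.0691
```

>>> send_rows:
  series: [0, 0, -0.25, 0, 0, 0, 0.6, 0, 0, -0.25, 0, 0, 0, 0.6, 0, 0, -0.25, 0, 0, 0, 1, 0, 0, -0.25, 0, 0, 0, 1, 0, 0, -0.25, 0, 0, 0, 1, 0, 0, -3, 0, 0, 0, 1, 0, 0, -7, 0, 0, 0, 1, 0, 0, -11, 0, 0, 0, 1, 0, 0, -15, 0, 0, 0, 1, 0, 0, -19, 0, 0, 0, 1]

```text
clock: 30.07
tcp_pos: [0.5391, 0.2922, 0.2353]
orientation: [0.002, 0.202, 0.979, 0.002]
wrist_force: [1.0, 0.7, 0.1]
finger_gap: 0.0855
```

>>> send_rows:
  series: [9, 0, -5, 0, 0, 0, 1, 13, 0, -7, 0, 0, 0, 1, 15, 0, -8, 0, 0, 0, 1, 15, 0, -8, 0, 0, 0, 1, 15, 0, -8, 0, 0, 0, 1]

```text
clock: 30.48
tcp_pos: [0.3974, 0.3538, 0.3179]
orientation: [0.003, 0.2, 0.98, 0.004]
wrist_force: [0.7, 0.1, 0.6]
finger_gap: 0.0853
```

```bash
python3 mfit.py; python3 pegq.py | tail -6
python3 - <<'E'
from h import *
a=cv2.resize(read_camera("top")[100:360,90:490],(640,416)); b=read_camera("side")
Rl,o=legT(*VICE)
p=proj("side",[o+Rl.apply([0,.0035,.03])])[0].astype(int); c=cv2.resize(b[p[1]-52:p[1]+52,p[0]-80:p[0]+80],None,fx=4,fy=4,interpolation=cv2.INTER_CUBIC)
cv2.imwrite("pics/final.png",cv2.resize(np.vstack([a,c]),(468,600)) if False else np.vstack([cv2.resize(a,(460,300)),cv2.resize(c,(460,300))]))
E
```

```text
t 30.48 tcp [0.3974 0.3538 0.3179] gap 0.0853 F [0.7 0.1 0.6] q [33. 12.  7. 84.  0. 56.] R [[-0.92, 0.392, 0.007], [0.392, 0.92, 0.007], [-0.004, 0.009, -1.0]]
side 0.86 [194. 314.  57. 102.]
top 0.68 [106. 198.  78. 121.]
['side'] [0.4677 0.3252 2.7301] 156.4 0.106
['top'] [0.4679 0.3256 2.7271] 156.3 0.072
['side', 'top'] [0.4679 0.3255 2.7267] 156.2 0.089
face in leg mm rel peg top(q0) [-103.9  339.8  116.4] rot [ 26.6  16.4 -61.4]
peg 0.51 [274.7 234.4] [271.1 231.4   9.3   4.1]
0 [278.4 227.5]
0.01 [277.  229.7]
0.02 [275.7 231.8]
0.03 [274.4 233.9]
```

View pics/final.png

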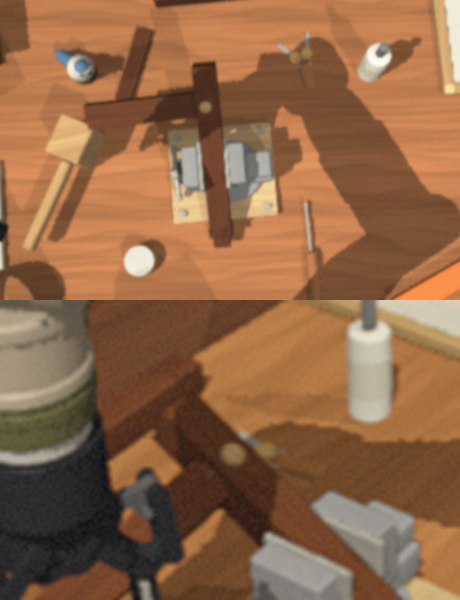

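```bash
python3 -c "
from workcell import *
hand_in(); print(get_state()['clock'])"
```

```text
the job is handed in; nothing more can be done
the job is handed in; nothing more can be done
```

The rail is fully home in the mortise and pinned. The mallet stands on the table near its old place, and I handed the job in at about 31 s of the 72 s.

- **Rail:** The first try stopped on the mouth's chamfer at about 36 N, because the rail was about 5 mm too far up the leg. I backed off, corrected and slid it in. The pictures show the shoulder against the leg with no gap.
- **Mallet grip:** Held by the handle, the mallet pivoted about 36° in the fingers. I set it down upright and gripped it by its head instead.
- **Peg:** I drove it with five blows, moving the mallet at about 0.4 to 0.5 m/s and lifting clear after each. The last one met a solid stop.

Last checks:
- **Peg depth:** The side camera puts the peg head at (274.7, 234.4) pixels. The model for 30 mm driven gives (274.4, 233.9), but that check is coarse: it read almost the same when the tool position put the peg at about 25 mm. The solid stop is the stronger evidence that it is home.
- **Wrist force:** It read about 95 N at the end of the last blow, not far under the 120 N limit. I only saw readings at the end of each move, so a brief higher peak can't be ruled out.
- **Mallet slip:** That last blow pushed the mallet about 3 mm up in the grip.
- **Bystanders:** In the final top view the bird, glue, keys, slat, wax and screwdriver show no sign of having moved. Only a corner of the orange look-alike shows there, but I never went near it at low height. The arm was touching nothing.

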